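Tip a desk speaker onto its charging dock

TASK

Put the small black speaker on charge: slide it squarely up to the front edge of the low dock, then push high on it so that it tips over that edge and lies on its side along the deck (tip it slowly with a steady push; past its balance it may drop onto the rubber by itself). Then push its foot end, with about 10 N and never more than 20 N, until its top end has pressed the sprung contact plate fully in, keep that push for about half a second, and let go. Do not lift the speaker, and leave the mug, the pen cup and the mouse where they are.

Things in the scene. Friction and masses are not known exactly. Their poses are not given: they have to be found in the camera images.
- speaker: black loudspeaker, a box 70 x 62 x 105 mm (its x, y, z), 0.25 to 0.46 kg, upright before the dock's front edge (to its left, seen from the robot). Origin mid underside (box spans x -33..37, y -31..31, z 0..105 mm); z to its top, grille on -x. Its -y side faces the dock within 0.15 rad and ends face down on the deck. It slides on desk and deck with 1 to 4 N; push it below 30 mm height for that, or it tips too early
- speaker_mid (a point): centre of the speaker's box; the foot end (underside) is 52.5 mm from it along the speaker's -z, the top end 52.5 mm along +z, the side to push at first 31 mm along +y
- speaker_heel (a point): middle of the speaker's lower edge on its -y side: the edge that meets the dock. It starts on the desk and comes to about 18 mm height when the speaker lies on the deck
- dock: low charging dock fixed to the desk: a grey deck with black rubber top, 166 x 104 x 18 mm (x, y, z). Origin at desk height in the middle of its front edge; x points along the deck away from the speaker (the push direction), y to the left of it, z up. The deck spans x 0..166 mm, y -52..52 mm
- dock_edge (a point): middle of the top of the dock's front edge, 18 mm above the desk: the low stop over which the speaker tips. Rubber fingertips grip (friction of the speaker on desk and dock 0.5 to 0.7): as the speaker tips about this edge, the pushed side rises, so let the hand rise with it on an arc about the edge, or the push jams. It balances at a lean of about 0.75 rad
- contact_plate (a joint): orange plate with brass strips, 50 x 22 mm, on the front of the black back stop (96 wide, 24 thick, 40 mm high) across the deck. 0 = out, 0.004 m = in, flush with the solid stop; weak spring (under 1 N): the speaker stays where it is let go. The stop's front is set 118 to 132 mm from the dock's front edge, not measured: feel for it
- glass_mug: clear glass mug of coffee, 73 x 103 x 92 mm, bystander beyond the dock, seen from the robot; origin in the middle of its underside, z up
- pen_cup: green pen cup with pens, 83 x 72 x 151 mm, bystander behind the back stop; origin in the middle of its underside, z up
- mouse: black computer mouse, 108 x 62 x 36 mm, bystander beyond the pen cup, seen from the robot; origin in the middle of its underside

How it is judged:
By the outcome, as a careful person would: the job done as asked, in the order asked, and still so for the second after the job is handed in, with the robot touching nothing.
It also fails if it takes over 72 s, if anything falls off the work surface, if the arm or the gripper's body presses on something with over 40 N, if the wrist force passes 120 N, or if a joint passes its speed limit or range.

ROBOT

A 7-joint arm with a two-finger parallel gripper is mounted at the origin on a cart in front of the work surface, level with it; the furniture and walls round the work are solid. World frame = base frame: x ahead of the robot, y to its left, z up, the work surface at z = 0. Lengths are in m, angles in rad, forces in N, time in s.
With the tool pointing down it reaches from about 0.425 to 0.875 m from the base axis. Payload 4.7 kg.
Tool frame: the origin (TCP) lies midway between the tips of the shut fingers; the grasp point (between the pads) lies 19 mm behind it; x points along the fingers, y is the direction in which the jaws open and shut, and the axes are right-handed (so a half turn about x gives the same grasp; the last joint's range is limited). The gripper opens to 87 mm and grips with 3 to 60 N. Pads are 19 mm wide; open, the fingers measure 117 mm over their backs; the gripper's body (75 mm by 190 mm) begins 51 mm behind the grasp point.
Start: joints at [-1.252, 0.321, -0.07, 1.45, 0.023, 1.371, -0.057], TCP at [0.195, 0.62, 0.223] pointing down, gripper open.
Joint ranges: [-2.86, 2.86], [-0.3, 2.09], [-1.38, 1.24], [0.06, 2.45], [-1.56, 4.7], [0.09, 2.05], [-2.69, 2.69]. Speed limits (rad/s): [2.57, 2.57, 3.14, 3.14, 3.14, 3.14, 3.14].

INTERFACE

Orientations are given as a rotation vector (axis times angle).
In Python, from bench import ctrl gives the robot as it stands. The module is installed in compiled form; this text tells all that it offers.
- The arm moves only by the shell command python3 -m jog 'ROWS' [FORCE]. ROWS is JSON, a list of rows, each an object with "rot": the turn, a rotation vector about the tool's x, y, z in units of 5 degrees (1.0 is 5 degrees), a list of three; "travel": the shift along the tool's x, y, z in units of 0.3 m (1.0 is 0.3 m), a list of three; "jaw": the closure, from -1 (fully open) to 1 (shut), so that 0 is half open. In form: [{"rot": [ax, ay, az], "travel": [tx, ty, tz], "jaw": jaw}, ...]. A call has 1 to 8 rows; each row shifts and turns the commanded pose from where the row before left it, along the tool's axes as they then stand; what a row does not reach is not made up. A row lasts 1/10 s, in which the tool goes at most 50 mm and 8.59 degrees, less where a joint would pass 70% of its speed; a pose out of reach is approached as far as the arm can. A call with a number of a shift or a turn outside -1 to 1 is refused whole. A call with a gripper value outside its range is refused whole. The fingers move at their own pace and stop on an object; FORCE is the grip in N (left out, the last holds). Time passes only in rows, so rows that do not move let the fingers close. It gives the time, the measured TCP pose, the force and the opening at its end, in the units of the state.
- ctrl.get_state(): the state, without advancing time (a new reading comes with each control period).
- ctrl.get_image(name): name is "scene" or "side" or "wrist"; returns the picture (400x640x3 uint8, red, green, blue); there is no depth.
- ctrl.camera_model(name): a dict with "mtx" (3x3 intrinsics, pixels), "extrinsics" (4x4, takes a point from world to camera coordinates); the wrist camera has in their place "hand_eye" (4x4, takes a point from camera to tool coordinates, whose origin is the TCP and whose axes are the tool frame's). Camera axes: x right, y up, looking along -z (the intrinsics and any distortion apply to the point x, -y, -z); pixel columns grow to the right and rows downward; lengths in m; the calibration is good to about 2 mm. A picture is of the moment at which its call begins: read the wrist's pose just before it. camera_model takes no time and is no camera call.
- ctrl.close_job(): hands the job in, once; it reports no verdict.
The state is a dict: "time": time; "joint_positions": joint angles; "qd": joint speeds; "joint_torque": joint torques, N m; "position": TCP position; "tool_rot": TCP orientation; "ft_force": force on the tool from outside, world axes, zero at the start; "torque": the same for the moment, N m; "grip_width": opening from 0.0 (shut) to 1.0 (fully open).
Only numpy, scipy, OpenCV 4.12 (cv2) and the standard library are available. Lean on these libraries where they do the work, as an engineer would, in place of code of your own. Each camera call takes 0.05 s, during which the arm holds its last target.

## Working session

There is one attempt and no reset: what is moved stays moved. The work goes in short steps, Python scripts to look and compute and a shell command to move; the robot and the scene stay as the last step left them, time stands still between calls to the robot, and variables do not carry over. Pictures are saved under pics/ and viewed, and the job is handed in when it is done.

```bash
mkdir -p pics; ls
python3 - <<'E'
from bench import ctrl
import cv2,numpy as np
s=ctrl.get_state(); print(s)
for n in("scene","side","wrist"):
    im=ctrl.get_image(n); cv2.imwrite(f"pics/{n}0.png",im[:,:,::-1]); m=ctrl.camera_model(n); print(n,{k:np.round(v,4).tolist() if not isinstance(v,str) else v for k,v in m.items()})
E
```

```text
pics
{'time': 0.0, 'joint_positions': array([-1.25191707,  0.3218064 , -0.07004504,  1.45170779,  0.02261961,
        1.37075995, -0.05689521]), 'qd': array([-0.00013241,  0.0011461 , -0.00127535, -0.00082622, -0.00133673,
       -0.00169955,  0.00116524]), 'joint_torque': array([ 6.50485958e-05, -4.91285419e+01, -4.03436981e-01, -3.12537146e+01,
       -6.38693897e-02,  4.33574268e-02,  1.88176305e-04]), 'position': array([0.19496503, 0.61948942, 0.22145551]), 'tool_rot': array([ 0.23772065,  1.55768627, -0.24069719]), 'ft_force': array([1.08632739, 0.06383111, 0.02357796]), 'torque': array([0.02899559, 0.02138581, 0.0105036 ]), 'grip_width': 1.0007587563652462}
scene {'mtx': [[418.5364, 0.0, 316.7538], [0.0, 418.5364, 200.4131], [0.0, 0.0, 1.0]], 'extrinsics': [[0.774, -0.633, 0.0159, -0.3622], [0.2347, 0.3102, 0.9213, -0.246], [-0.5881, -0.7093, 0.3886, -0.5567], [0.0, 0.0, 0.0, 1.0]]}
side {'mtx': [[476.0382, 0.0, 323.4747], [0.0, 476.0382, 203.8626], [0.0, 0.0, 1.0]], 'extrinsics': [[-0.7282, -0.6853, -0.0078, 0.4724], [0.5675, -0.6094, 0.5536, -0.2867], [-0.3841, 0.3987, 0.8327, -0.7132], [0.0, 0.0, 0.0, 1.0]]}
wrist {'mtx': [[304.203, 0.0, 320.9196], [0.0, 304.203, 196.9433], [0.0, 0.0, 1.0]], 'hand_eye': [[-0.0015, 0.2405, -0.9706, -0.163], [1.0, 0.0001, -0.0015, 0.0005], [-0.0003, -0.9706, -0.2405, -0.0646], [0.0, 0.0, 0.0, 1.0]]}
```

View pics/scene0.png

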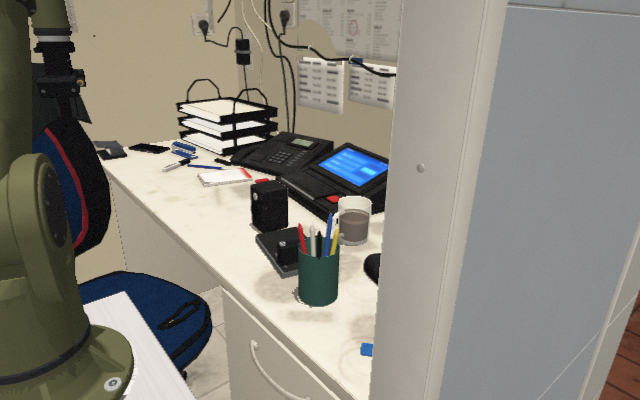

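View pics/side0.png

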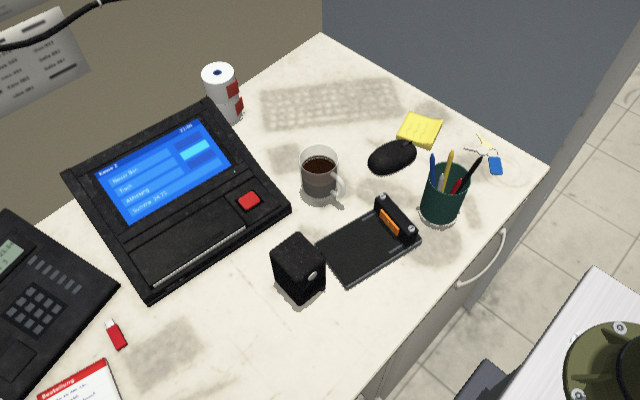

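View pics/wrist0.png

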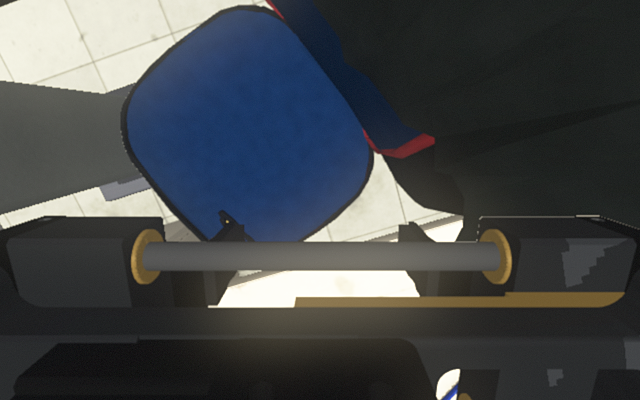

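The side view shows everything that matters: the speaker at about (298,268), dock corners near (315,240)/(421,240)/(345,287), and the plate at (390,222). I'll zoom in on it.

Run:
```python
import cv2
a=cv2.imread("pics/side0.png")[185:315,260:435]; cv2.imwrite("pics/side0z.png",cv2.resize(a,None,fx=4.5,fy=4.5,interpolation=cv2.INTER_CUBIC))
a=cv2.imread("pics/scene0.png")[170:310,240:390]; cv2.imwrite("pics/scene0z.png",cv2.convertScaleAbs(cv2.resize(a,None,fx=4,fy=4,interpolation=cv2.INTER_CUBIC),alpha=1.8))
```

```text
(no output)
```

View pics/side0z.png

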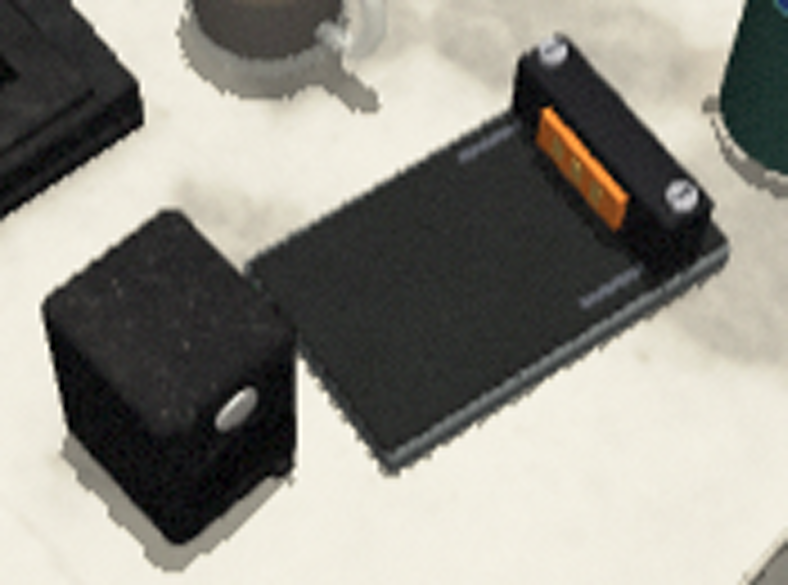

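View pics/scene0z.png

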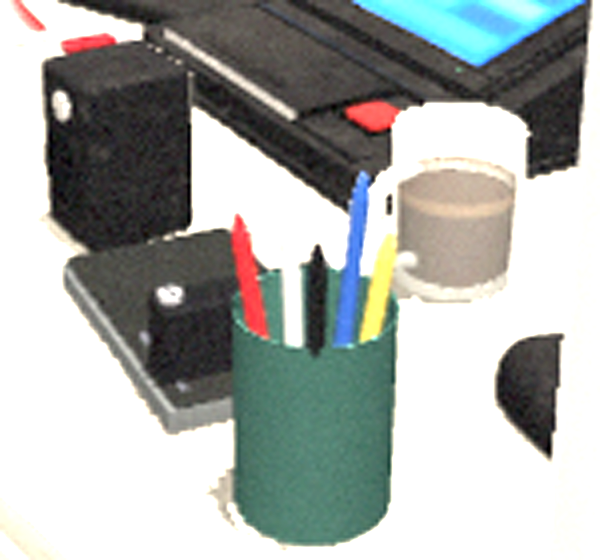

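```bash
cat > h.py <<'E'
import numpy as np,cv2
from bench import ctrl
from scipy.spatial.transform import Rotation as R
def ray(n,px,z):
    m=ctrl.camera_model(n);K=np.array(m["mtx"]);E=np.array(m["extrinsics"])
    d=np.linalg.inv(K)@[px[0],px[1],1]; d=np.array([d[0],-d[1],-d[2]])
    c=-E[:3,:3].T@E[:3,3]; d=E[:3,:3].T@d
    return c+d*(z-c[2])/d[2]
def proj(n,p):
    m=ctrl.camera_model(n);K=np.array(m["mtx"]);E=np.array(m["extrinsics"])
    q=E[:3,:3]@p+E[:3,3]; u=K@np.array([q[0],-q[1],-q[2]]); return u[:2]/u[2]
E
python3 - <<'E'
from h import *
np.set_printoptions(precision=4,suppress=True)
zs=lambda x,y:(x/4.5+260-.4,y/4.5+185-.4)
zc=lambda x,y:(x/4+240-.4,y/4+170-.4)
P={}
for n,x,y,z in [("dFL",248,268,.018),("dFR",388,458,.018),("dBR",728,245,.018),("sBack",170,208,.105),("sLeft",43,308,.105),("sNear",172,434,.105),("sRight",297,328,.105),("bNear",180,543,0),("bLeft",66,440,0),("bRight",293,475,0),
  ("stopL",540,45,.058),("stopR",712,208,.058)]:
    P[n]=ray("side",zs(x,y),z); print(n,P[n])
for n,x,y,z in [("dFR",66,268,.018),("dBR",168,415,.018),("sNear(front L bottom)",95,248,0)]:
    print("scene",n,ray("scene",zc(x,y),z))
print(np.linalg.norm(P["dFL"]-P["dFR"]),np.linalg.norm(P["dBR"]-P["dFR"]))
for n in ["side","scene"]:
  m=ctrl.camera_model(n); E=np.array(m["extrinsics"]);print(n,-E[:3,:3].T@E[:3,3], m.keys())
s=ctrl.get_state();print(R.from_rotvec(s["tool_rot"]).as_matrix())
E
```

```text
dFL [0.5262 0.1525 0.018 ]
dFR [0.4327 0.1749 0.018 ]
dBR [0.3951 0.0161 0.018 ]
sBack [0.5283 0.187  0.105 ]
sLeft [0.5321 0.2446 0.105 ]
sNear [0.4668 0.2476 0.105 ]
sRight [0.4634 0.191  0.105 ]
bNear [0.4714 0.2467 0.    ]
bLeft [0.5325 0.2471 0.    ]
bRight [0.4592 0.1983 0.    ]
stopL [0.4953 0.0164 0.058 ]
stopR [0.4003 0.03   0.058 ]
scene dFR [0.4277 0.1607 0.018 ]
scene dBR [0.3879 0.0064 0.018 ]
scene sNear(front L bottom) [0.4716 0.2014 0.    ]
0.09613037960460458 0.16314814937791916
side [0.2328 0.4333 0.7563] dict_keys(['mtx', 'extrinsics'])
scene [ 0.0107 -0.5479  0.4487] dict_keys(['mtx', 'extrinsics'])
[[-0.0003  0.3001  0.9539]
 [-0.0014  0.9539 -0.3001]
 [-1.     -0.0015  0.0001]]
```

Run:
```python
import cv2,numpy as np
a=cv2.imread("pics/scene0.png")[205:285,245:310]; cv2.imwrite("pics/scene0z2.png",cv2.resize(np.clip((a/255.)**.6*255,0,255).astype('uint8'),None,fx=7,fy=7,interpolation=cv2.INTER_CUBIC))
from h import *
zs=lambda x,y:(x/4.5+260-.4,y/4.5+185-.4)
zc=lambda x,y:(x/4+240-.4,y/4+170-.4)
for p in [(553,50),(683,195)]: print(ray("side",zs(*p),.058))
print(ray("scene",zc(170,293),.058))
def tri(a,b):
    A=[];B=[]
    for n,p in (("side",a),("scene",b)):
        c=ray(n,p,0);d=ray(n,p,.1)-c;d/=np.linalg.norm(d);M=np.eye(3)-np.outer(d,d);A.append(M);B.append(M@c)
    x=np.linalg.solve(sum(A),sum(B));return x,[np.linalg.norm(M@x-b) for M,b in zip(A,B)]
print(tri(zs(683,195),zc(170,293)))
print(tri(zs(388,458),zc(66,268)))
print(tri(zs(728,245),zc(168,415)))
```

```text
[0.48998168 0.01471096 0.058     ]
[0.41175213 0.03286511 0.058     ]
[0.41502507 0.04241396 0.058     ]
(array([0.4104613 , 0.03555274, 0.06256546]), [np.float64(0.0001258166866607624), np.float64(0.00012581668666061298)])
(array([0.43459893, 0.17239586, 0.01091377]), [np.float64(2.467574956412301e-05), np.float64(2.467574956423763e-05)])
(array([0.39476571, 0.01380677, 0.01243226]), [np.float64(0.0016225737073101811), np.float64(0.0016225737073101252)])
```

View pics/scene0z2.png

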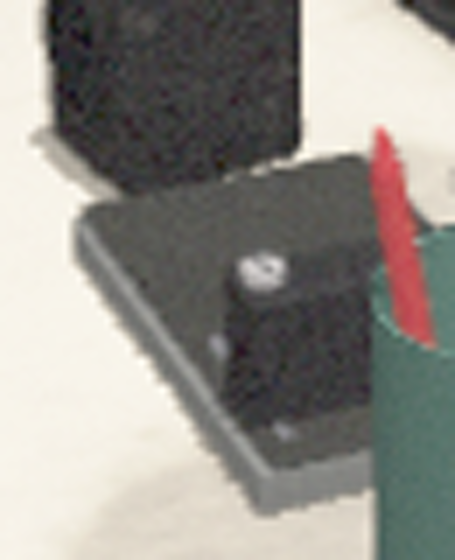

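Run:
```python
from h import *
np.set_printoptions(precision=3,suppress=True)
for n,p,z in [("usb",(115,335),0),("note",(105,360),0),("term near",(150,303),0),("term right",(290,212),0),("phone right",(120,290),0.02),("deskedge",(360,400),0),("deskedge2",(545,170),0)]: print(n,ray("side",p,z))
s=ctrl.get_state();p=s["position"]
Rt=R.from_rotvec(s["tool_rot"]).as_matrix()
print("tool delta",Rt.T@(np.array([.525,.335,.2])-p)/.3)
```

```text
usb [0.654 0.487 0.   ]
note [0.631 0.52  0.   ]
term near [0.658 0.416 0.   ]
term right [0.615 0.128 0.   ]
phone right [0.702 0.437 0.02 ]
deskedge [0.3   0.291 0.   ]
deskedge2 [ 0.314 -0.289  0.   ]
tool delta [ 0.073 -0.575  1.334]
```

```bash
python3 -m jog '[{"rot":[0,0,0],"travel":[0,-0.064,0.148],"jaw":-1},{"rot":[0,0,0],"travel":[0,-0.064,0.148],"jaw":0},{"rot":[0,0,0],"travel":[0,-0.064,0.148],"jaw":0},{"rot":[0,0,0],"travel":[0,-0.064,0.148],"jaw":0},{"rot":[0,0,0],"travel":[0,-0.064,0.148],"jaw":0},{"rot":[0,0,0],"travel":[0,-0.064,0.148],"jaw":0},{"rot":[0,0,0],"travel":[0,-0.064,0.148],"jaw":0},{"rot":[0,0,0],"travel":[0,-0.064,0.148],"jaw":0}]' 10
```

```text
time: 0.95
position: [0.4889, 0.3654, 0.2224]
tool_rot: [0.239, 1.558, -0.239]
ft_force: [1.1, 0.9, -0.1]
grip_width: 0.521
```

```bash
python3 -m jog '[{"rot":[1,0,0],"travel":[0,0,0],"jaw":0},{"rot":[1,0,0],"travel":[0,0,0],"jaw":0},{"rot":[1,0,0],"travel":[0,0,0],"jaw":0},{"rot":[1,0,0],"travel":[0,0,0],"jaw":0},{"rot":[1,0,0],"travel":[0,0,0],"jaw":0},{"rot":[1,0,0],"travel":[0,0,0],"jaw":0},{"rot":[1,0,0],"travel":[0,0,0],"jaw":0},{"rot":[1,0,0],"travel":[0,0,0],"jaw":0}]'
```

```text
time: 1.75
position: [0.4876, 0.3668, 0.2222]
tool_rot: [0.784, 1.425, -0.785]
ft_force: [-0.4, 0.1, -0.7]
grip_width: 0.498
```

```bash
python3 -m jog '[{"rot":[1,0,0],"travel":[0,0,0],"jaw":0},{"rot":[1,0,0],"travel":[0,0,0],"jaw":0},{"rot":[1,0,0],"travel":[0,0,0],"jaw":0},{"rot":[1,0,0],"travel":[0,0,0],"jaw":0},{"rot":[1,0,0],"travel":[0,0,0],"jaw":0},{"rot":[1,0,0],"travel":[0,0,0],"jaw":0},{"rot":[1,0,0],"travel":[0,0,0],"jaw":0},{"rot":[1,0,0],"travel":[0,0,0],"jaw":0}]'
cat >> h.py <<'E'
np.set_printoptions(precision=4,suppress=True)
DX=np.array([-.229,-.9735,0]);DX/=np.linalg.norm(DX);DY=np.array([-DX[1],DX[0],0]);EDGE=np.array([.4795,.1637,0])
def st():
    s=ctrl.get_state();Rt=R.from_rotvec(s["tool_rot"]).as_matrix();p=s["position"]
    D=np.array([DX,DY,[0,0,1]]); f=s["ft_force"]
    print("t%.2f"%s["time"],"pos",p,"dock",D@(p-EDGE),"F dock",D@f,"grip%.2f"%s["grip_width"])
    x,y=D@Rt[:,0],D@Rt[:,1]
    print("tool x,y in dock",x,y,"tilt%.1f"%np.degrees(np.arctan2(x[0],-x[2])),"yawerr%.2f"%np.degrees(np.arctan2(y[0],y[1])),"q",s["joint_positions"])
    return s,Rt,D
def want(dx,dy,dz):
    "tool travel units to a dock-frame position"
    s=ctrl.get_state();Rt=R.from_rotvec(s["tool_rot"]).as_matrix()
    t=EDGE+dx*DX+dy*DY+np.array([0,0,dz]); print("travel",Rt.T@(t-s["position"])/.3)
E
python3 -c "
from h import *
st(); want(-.146,.005,.15)"
```

```text
time: 2.55
position: [0.4876, 0.3668, 0.2222]
tool_rot: [1.307, 1.143, -1.308]
ft_force: [-0.2, -0.1, -0.7]
grip_width: 0.499
t2.55 pos [0.4876 0.3668 0.2222] dock [-0.1996 -0.0386  0.2222] F dock [ 0.1779 -0.1247 -0.6665] grip0.50
tool x,y in dock [ 0.0005 -0.0004 -1.    ] [-0.0971  0.9953 -0.0004] tilt0.0 yawerr-5.57 q [-0.9385  0.2381  0.2978  1.5672 -0.071   1.3475 -0.7667]
travel [0.2407 0.1275 0.1919]
```

```bash
python3 -m jog '[{"rot":[1,0,0],"travel":[0,0.12,0],"jaw":0},{"rot":[0.12,0,0],"travel":[0,0.03,0],"jaw":0},{"rot":[0,-1,0],"travel":[0,0,0],"jaw":0},{"rot":[0,-1,0],"travel":[0,0,0],"jaw":0},{"rot":[0,-1,0],"travel":[0,0,0],"jaw":0},{"rot":[0,-1,0],"travel":[0,0,0],"jaw":0},{"rot":[0,-1,0],"travel":[0,0,0],"jaw":0},{"rot":[0,-1,0],"travel":[0,0,0],"jaw":0}]'
python3 -c "
from h import *
st(); want(-.146,.005,.15)"
```

```text
time: 3.35
position: [0.5321, 0.3606, 0.2226]
tool_rot: [0.928, 0.738, -1.613]
ft_force: [0.2, -0.0, 0.6]
grip_width: 0.502
t3.35 pos [0.5321 0.3606 0.2226] dock [-0.2038  0.0061  0.2226] F dock [-0.0001  0.1606  0.639 ] grip0.50
tool x,y in dock [ 0.5028  0.0015 -0.8644] [-0.0038  1.     -0.0005] tilt30.2 yawerr-0.22 q [-0.9921  0.6645  0.3552  1.0954  0.1097  1.8305 -0.8831]
travel [ 0.3059 -0.0042  0.0448]
```

```bash
python3 -m jog '[{"rot":[0,-1,0],"travel":[0,0,0],"jaw":0},{"rot":[0,-1,0],"travel":[0,0,0],"jaw":0},{"rot":[0,-1,0],"travel":[0,0,0],"jaw":0},{"rot":[0,0,0],"travel":[0,0,0],"jaw":0}]'
python3 -c "
from h import *
st(); want(-.12,.005,.12)
for n in('side','wrist'): cv2.imwrite(f'pics/{n}1.png',ctrl.get_image(n)[:,:,::-1])"
```

```text
time: 3.75
position: [0.5308, 0.362, 0.2173]
tool_rot: [0.692, 0.559, -1.695]
ft_force: [-0.6, -0.3, -0.9]
grip_width: 0.502
t3.75 pos [0.5308 0.362  0.2173] dock [-0.2048  0.0046  0.2173] F dock [ 0.4398 -0.4629 -0.8859] grip0.50
tool x,y in dock [ 0.7114  0.0008 -0.7028] [-0.0064  1.     -0.0052] tilt45.3 yawerr-0.36 q [-1.0182  0.8619  0.3865  0.912   0.1963  2.0457 -0.8511]
travel [ 0.429   0.0014 -0.0321]
```

View pics/side1.png

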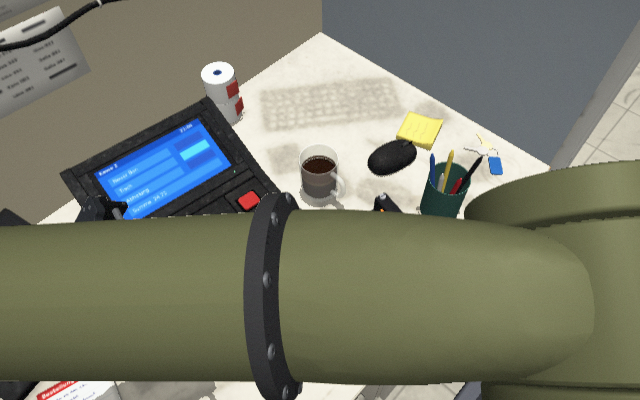

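View pics/wrist1.png

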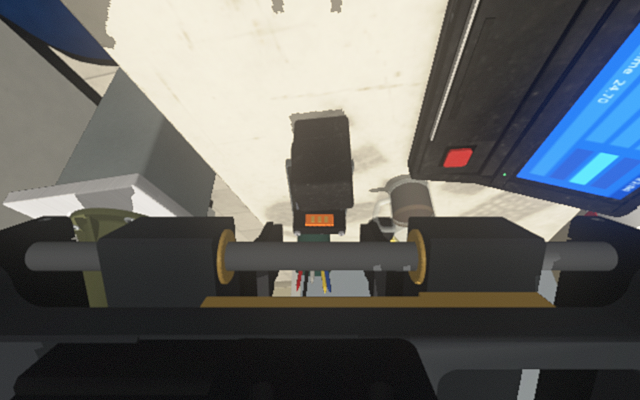

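```bash
python3 -m jog '[{"rot":[0,1,0],"travel":[0,0,0],"jaw":0},{"rot":[0,0,0],"travel":[0.1,0,-0.01],"jaw":0},{"rot":[0,0,0],"travel":[0.1,0,-0.01],"jaw":0},{"rot":[0,0,0],"travel":[0.1,0,-0.01],"jaw":0},{"rot":[0,0,0],"travel":[0,0,0],"jaw":0}]'
python3 -c "
from h import *
st(); want(-.13,.004,.02)"
```

```text
time: 4.35
position: [0.5197, 0.3068, 0.1473]
tool_rot: [0.777, 0.618, -1.675]
ft_force: [0.0, -0.8, -0.7]
grip_width: 0.495
t4.35 pos [0.5197 0.3068 0.1473] dock [-0.1485  0.0063  0.1473] F dock [ 0.7298  0.1984 -0.6863] grip0.50
tool x,y in dock [ 0.6443 -0.0025 -0.7648] [ 0.0012  1.     -0.0022] tilt40.1 yawerr0.07 q [-1.0136  0.7339  0.3776  1.2227  0.1729  1.7839 -0.8978]
travel [ 0.3642 -0.0067 -0.2262]
```

```bash
python3 -m jog '[{"rot":[0,0,0],"travel":[0.09,-0.002,-0.056],"jaw":0},{"rot":[0,0,0],"travel":[0.09,-0.002,-0.056],"jaw":0},{"rot":[0,0,0],"travel":[0.09,-0.002,-0.056],"jaw":0},{"rot":[0,0,0],"travel":[0.07,0,-0.05],"jaw":0},{"rot":[0,0,0],"travel":[0,0,0],"jaw":0}]'
python3 -c "
from h import *
st(); want(-.11,.004,.018)
for n in('side','wrist','scene'): cv2.imwrite(f'pics/{n}2.png',ctrl.get_image(n)[:,:,::-1])"
```

```text
time: 4.85
position: [0.5145, 0.2958, 0.0265]
tool_rot: [0.776, 0.62, -1.672]
ft_force: [0.7, -1.4, 0.5]
grip_width: 0.498
t4.85 pos [0.5145 0.2958 0.0265] dock [-0.1366  0.0039  0.0265] F dock [1.2362 0.9996 0.485 ] grip0.50
tool x,y in dock [ 0.6437 -0.0001 -0.7653] [-0.0027  1.     -0.0023] tilt40.1 yawerr-0.15 q [-1.0058  0.8285  0.3541  1.3258  0.1454  1.595  -0.9508]
travel [0.0787 0.0003 0.0496]
```

View pics/side2.png

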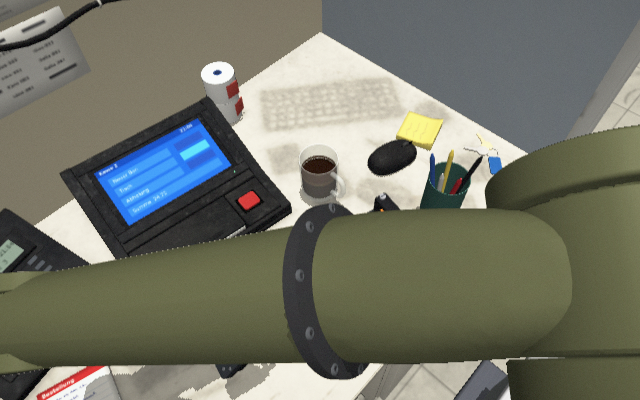

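View pics/wrist2.png

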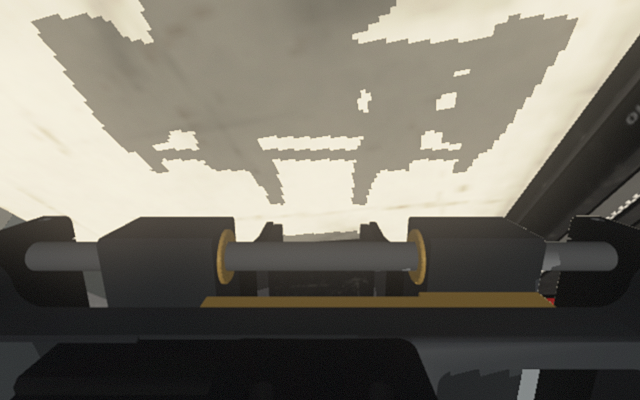

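View pics/scene2.png

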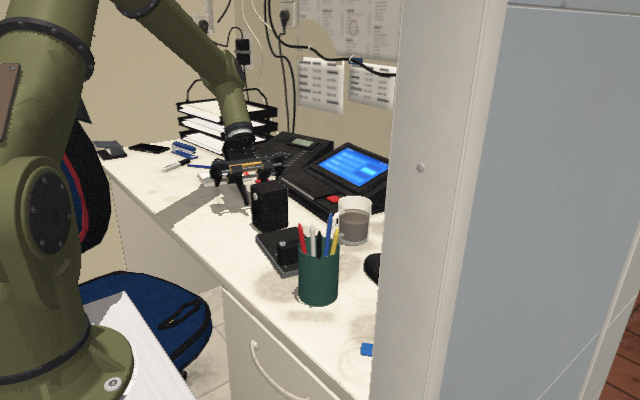

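```bash
python3 -m jog '[{"rot":[0,0,0],"travel":[0.038,0,0.01],"jaw":0},{"rot":[0,0,0],"travel":[0.021,0,0.025],"jaw":0},{"rot":[0,0,0],"travel":[0.011,0,0.013],"jaw":0},{"rot":[0,0,0],"travel":[0,0,0],"jaw":0}]'
python3 -c "
from h import *
st()"
python3 -m jog '[{"rot":[0,0,0],"travel":[0.006,0,0.0075],"jaw":0},{"rot":[0,0,0],"travel":[0.006,0,0.0075],"jaw":0},{"rot":[0,0,0],"travel":[0.006,0,0.0075],"jaw":0},{"rot":[0,0,0],"travel":[0,0,0],"jaw":0}]'
python3 -c "
from h import *
st()"
```

```text
time: 5.4
position: [0.5101, 0.2707, 0.0216]
tool_rot: [0.779, 0.618, -1.671]
ft_force: [0.1, -0.5, -1.0]
grip_width: 0.5
t5.40 pos [0.5101 0.2707 0.0216] dock [-0.1112  0.0053  0.0216] F dock [ 0.4394  0.1748 -0.9502] grip0.50
tool x,y in dock [ 0.643   0.0013 -0.7658] [-0.0013  1.      0.0005] tilt40.0 yawerr-0.08 q [-1.0016  0.7974  0.3619  1.3945  0.1572  1.5513 -0.9465]
time: 5.8
position: [0.508, 0.2633, 0.0211]
tool_rot: [0.779, 0.618, -1.67]
ft_force: [1.1, 0.2, -0.1]
grip_width: 0.497
t5.80 pos [0.508  0.2633 0.0211] dock [-0.1035  0.005   0.0211] F dock [-0.4285  1.0091 -0.0976] grip0.50
tool x,y in dock [ 0.6431  0.0018 -0.7658] [-0.0027  1.      0.0001] tilt40.0 yawerr-0.16 q [-1.0008  0.7863  0.3638  1.4157  0.1616  1.5396 -0.9439]
```

```bash
python3 -m jog '[{"rot":[0,0,0],"travel":[0.006,0,0.0075],"jaw":0},{"rot":[0,0,0],"travel":[0.006,0,0.0075],"jaw":0},{"rot":[0,0,0],"travel":[0.006,0,0.0075],"jaw":0},{"rot":[0,0,0],"travel":[0.006,0,0.0075],"jaw":0}]'
python3 -c "
from h import *
st()"
python3 -m jog '[{"rot":[0,0,0],"travel":[0.006,0,0.0075],"jaw":0},{"rot":[0,0,0],"travel":[0.006,0,0.0075],"jaw":0},{"rot":[0,0,0],"travel":[0.006,0,0.0075],"jaw":0}]'
python3 -c "
from h import *
st()
for n in('wrist','scene'): cv2.imwrite(f'pics/{n}3.png',ctrl.get_image(n)[:,:,::-1])
a=cv2.imread('pics/scene3.png')[150:310,200:390]; cv2.imwrite('pics/scene3z.png',np.clip((cv2.resize(a,None,fx=4,fy=3.7,interpolation=cv2.INTER_CUBIC)/255.)**.6*255,0,255).astype('uint8'))
"
```

```text
time: 6.2
position: [0.5056, 0.2527, 0.0213]
tool_rot: [0.78, 0.619, -1.669]
ft_force: [-0.3, 0.4, -0.5]
grip_width: 0.5
t6.20 pos [0.5056 0.2527 0.0213] dock [-0.0926  0.0051  0.0213] F dock [-0.2962 -0.3785 -0.4581] grip0.50
tool x,y in dock [ 0.642   0.0026 -0.7667] [-0.0036  1.      0.0004] tilt39.9 yawerr-0.21 q [-0.9991  0.7697  0.3671  1.4446  0.1677  1.5234 -0.9402]
time: 6.5
position: [0.5034, 0.244, 0.0215]
tool_rot: [0.779, 0.619, -1.67]
ft_force: [0.5, 1.3, -0.8]
grip_width: 0.5
t6.50 pos [0.5034 0.244  0.0215] dock [-0.0837  0.0049  0.0215] F dock [-1.3553  0.2021 -0.7676] grip0.50
tool x,y in dock [ 0.6424  0.0019 -0.7663] [-0.003   1.     -0.0001] tilt40.0 yawerr-0.17 q [-0.9974  0.7575  0.3701  1.4665  0.1723  1.5127 -0.9376]
```

View pics/scene3z.png

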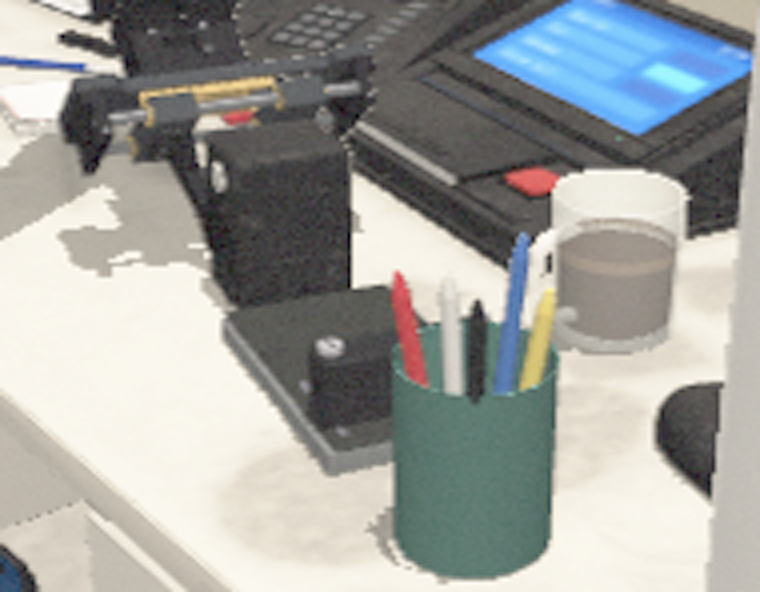

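```bash
python3 -m jog '[{"rot":[0,0,0],"travel":[0.004,0,0.005],"jaw":0},{"rot":[0,0,0],"travel":[0.004,0,0.005],"jaw":0},{"rot":[0,0,0],"travel":[0.004,0,0.005],"jaw":0}]' | sed -n 4p
python3 -m jog '[{"rot":[0,0,0],"travel":[0.004,0,0.005],"jaw":0},{"rot":[0,0,0],"travel":[0.002,0,0.0025],"jaw":0}]'| sed -n 4p
python3 -c "
from h import *
st()"
python3 -m jog '[{"rot":[0,0,0],"travel":[0.002,0,0.0025],"jaw":0},{"rot":[0,0,0],"travel":[0.002,0,0.0025],"jaw":0}]'
python3 -c "
from h import *
st()"
```

```text
ft_force: [0.8, 1.0, -0.5]
ft_force: [0.3, 0.8, -1.4]
t7.10 pos [0.5014 0.2354 0.0217] dock [-0.0748  0.0049  0.0217] F dock [-0.8734  0.0991 -1.3759] grip0.50
tool x,y in dock [ 0.6429  0.0017 -0.766 ] [-0.0028  1.     -0.0001] tilt40.0 yawerr-0.16 q [-0.9957  0.7457  0.3731  1.4878  0.1773  1.5019 -0.9348]
time: 7.3
position: [0.5011, 0.2337, 0.0217]
tool_rot: [0.779, 0.619, -1.67]
ft_force: [-0.2, 1.6, -0.7]
grip_width: 0.502
t7.30 pos [0.5011 0.2337 0.0217] dock [-0.0731  0.005   0.0217] F dock [-1.5443 -0.5693 -0.6751] grip0.50
tool x,y in dock [ 0.6427  0.0019 -0.7661] [-0.003  1.    -0.   ] tilt40.0 yawerr-0.17 q [-0.9953  0.7432  0.3737  1.4921  0.1783  1.4995 -0.9341]
```

```bash
for i in 1; do python3 -m jog '[{"rot":[0,0,0],"travel":[0.002,0,0.0025],"jaw":0},{"rot":[0,0,0],"travel":[0.002,0,0.0025],"jaw":0}]'|sed -n 2,4p; done
python3 -m jog '[{"rot":[0,0,0],"travel":[0.002,0,0.0025],"jaw":0},{"rot":[0,0,0],"travel":[0.002,0,0.0025],"jaw":0}]'|sed -n 2,4p
python3 -m jog '[{"rot":[0,0,0],"travel":[0.002,0,0.0025],"jaw":0},{"rot":[0,0,0],"travel":[0,0,0],"jaw":0}]'|sed -n 2,4p
python3 -c "
from h import *
st()
for n in('wrist','scene'): cv2.imwrite(f'pics/{n}4.png',ctrl.get_image(n)[:,:,::-1])
a=cv2.imread('pics/scene4.png')[150:310,200:390]; cv2.imwrite('pics/scene4z.png',np.clip((cv2.resize(a,None,fx=4,fy=3.7,interpolation=cv2.INTER_CUBIC)/255.)**.6*255,0,255).astype('uint8'))
"
```

```text
position: [0.5007, 0.2319, 0.0218]
tool_rot: [0.779, 0.619, -1.67]
ft_force: [-0.2, 0.6, -1.8]
position: [0.5003, 0.23, 0.0218]
tool_rot: [0.779, 0.619, -1.67]
ft_force: [0.2, 1.8, -0.5]
position: [0.5004, 0.2297, 0.0219]
tool_rot: [0.78, 0.619, -1.669]
ft_force: [0.4, 3.0, -0.9]
t7.90 pos [0.5004 0.2297 0.0219] dock [-0.069   0.0052  0.0219] F dock [-2.9655 -0.3288 -0.8509] grip0.50
tool x,y in dock [ 0.6416  0.0028 -0.767 ] [-0.0036  1.      0.0006] tilt39.9 yawerr-0.21 q [-0.9945  0.7364  0.3752  1.5029  0.1809  1.4928 -0.9326]
```

View pics/scene4z.png

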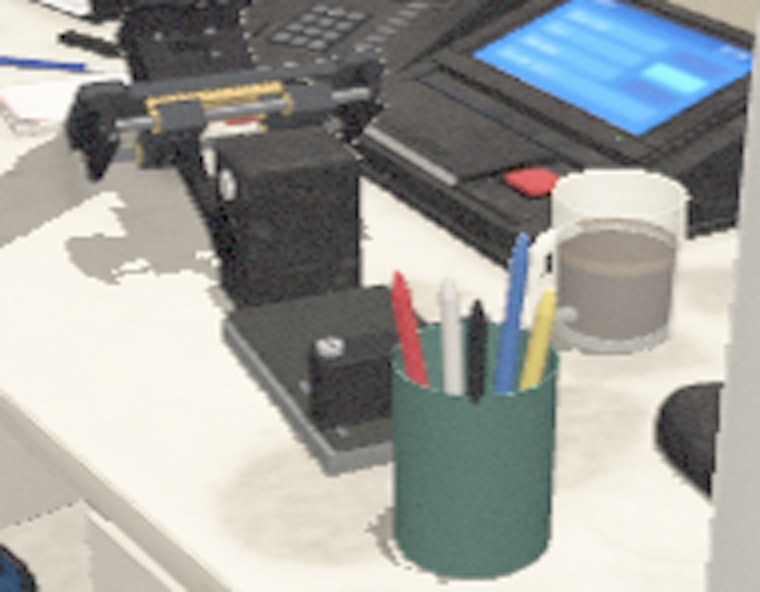

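View pics/wrist4.png

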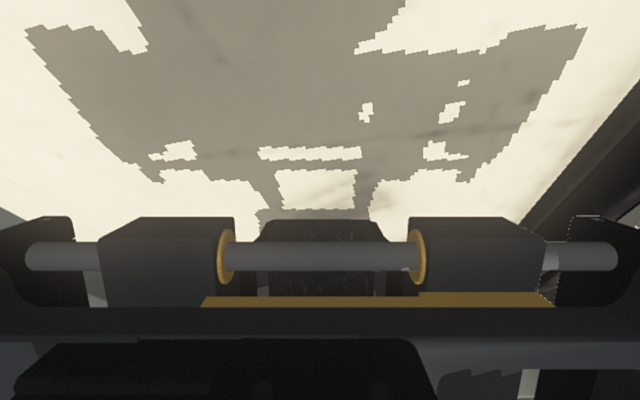

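```bash
python3 -m jog '[{"rot":[0,0,0],"travel":[0.002,0,0.0025],"jaw":0},{"rot":[0,0,0],"travel":[0,0,0],"jaw":0}]'|sed -n 2,4p
python3 -m jog '[{"rot":[0,0,0],"travel":[0.002,0,0.0025],"jaw":0},{"rot":[0,0,0],"travel":[0,0,0],"jaw":0}]'|sed -n 2,4p
python3 -c "
from h import *
st()
"
```

```text
position: [0.5003, 0.2295, 0.0219]
tool_rot: [0.781, 0.62, -1.668]
ft_force: [2.0, 5.9, -0.8]
position: [0.5003, 0.2294, 0.0219]
tool_rot: [0.782, 0.621, -1.667]
ft_force: [2.8, 6.6, -0.6]
t8.40 pos [0.5003 0.2294 0.0219] dock [-0.0687  0.0052  0.0219] F dock [-7.0256  1.1855 -0.6059] grip0.50
tool x,y in dock [ 0.6395  0.0039 -0.7688] [-0.0049  1.      0.0011] tilt39.8 yawerr-0.28 q [-0.9946  0.7335  0.3752  1.5062  0.1812  1.4893 -0.932 ]
```

```bash
python3 -m jog '[{"rot":[0,0,0],"travel":[-0.022,0,-0.026],"jaw":0},{"rot":[0,0,0],"travel":[-0.022,0,-0.026],"jaw":0},{"rot":[0,0,0],"travel":[-0.08,0,0.067],"jaw":0},{"rot":[0,0,0],"travel":[-0.08,0,0.067],"jaw":0},{"rot":[0,0,0],"travel":[0,0,0],"jaw":0}]'
python3 -c "
from h import *
st(); want(-.074,.005,.085)
for n in('scene',): cv2.imwrite(f'pics/{n}5.png',ctrl.get_image(n)[:,:,::-1])
a=cv2.imread('pics/scene5.png')[150:310,200:390]; cv2.imwrite('pics/scene5z.png',np.clip((cv2.resize(a,None,fx=4,fy=3.7,interpolation=cv2.INTER_CUBIC)/255.)**.6*255,0,255).astype('uint8'))
"
```

```text
time: 8.9
position: [0.5064, 0.248, 0.0886]
tool_rot: [0.784, 0.617, -1.668]
ft_force: [0.1, 0.6, 1.3]
grip_width: 0.5
t8.90 pos [0.5064 0.248  0.0886] dock [-0.0882  0.0068  0.0886] F dock [-0.6437 -0.009   1.3146] grip0.50
tool x,y in dock [ 0.6405  0.0049 -0.768 ] [-0.0024  1.      0.0044] tilt39.8 yawerr-0.14 q [-1.0076  0.6855  0.386   1.4308  0.1921  1.6104 -0.9112]
travel [ 0.0395 -0.0063  0.0287]
```

View pics/scene5z.png

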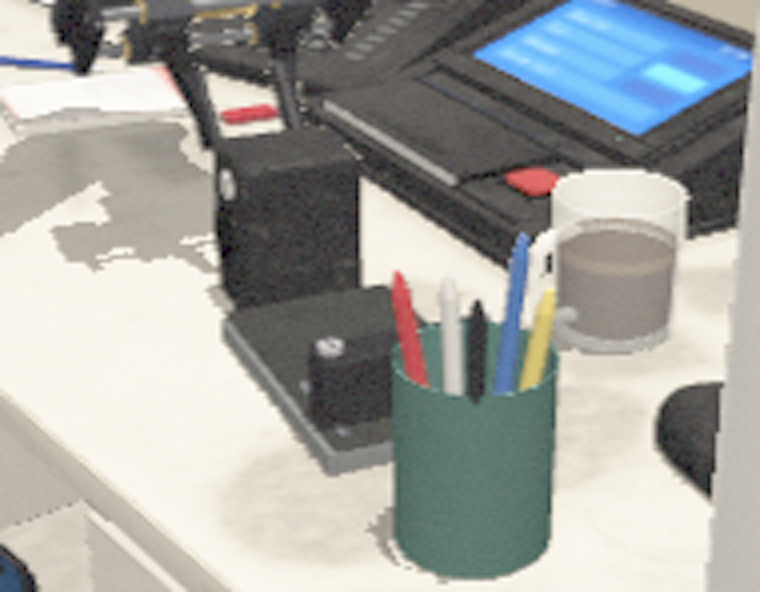

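```bash
python3 -m jog '[{"rot":[0,0,0],"travel":[0.04,-0.01,0.028],"jaw":0},{"rot":[0,0,0],"travel":[0,0,0],"jaw":0}]'
python3 -m jog '[{"rot":[0,0,0],"travel":[0.007,0,0.0083],"jaw":0},{"rot":[0,0,0],"travel":[0.004,0,0.005],"jaw":0},{"rot":[0,0,0],"travel":[0,0,0],"jaw":0}]'
python3 -c "
from h import *
st()"
```

```text
time: 9.15
position: [0.4969, 0.2321, 0.0799]
tool_rot: [0.775, 0.617, -1.674]
ft_force: [0.2, 0.0, -0.1]
grip_width: 0.499
time: 9.45
position: [0.4968, 0.2299, 0.0806]
tool_rot: [0.779, 0.62, -1.669]
ft_force: [-0.0, 2.1, -0.3]
grip_width: 0.5
t9.45 pos [0.4968 0.2299 0.0806] dock [-0.0684  0.0017  0.0806] F dock [-2.0032 -0.5037 -0.31  ] grip0.50
tool x,y in dock [ 0.642   0.0019 -0.7667] [-0.0035  1.     -0.0004] tilt39.9 yawerr-0.20 q [-1.0074  0.6615  0.3884  1.4895  0.1997  1.5772 -0.9111]
```

```bash
python3 -m jog '[{"rot":[0,0.2,0],"travel":[-0.0007,0,0.0056],"jaw":0},{"rot":[0,0.2,0],"travel":[-0.0007,0,0.0056],"jaw":0},{"rot":[0,0.2,0],"travel":[-0.0007,0,0.0056],"jaw":0},{"rot":[0,0.2,0],"travel":[-0.0007,0,0.0056],"jaw":0},{"rot":[0,0.2,0],"travel":[-0.0007,0,0.0056],"jaw":0}]'
python3 -c "
from h import *
st()
for n in('scene',): cv2.imwrite(f'pics/{n}6.png',ctrl.get_image(n)[:,:,::-1])
a=cv2.imread('pics/scene6.png')[150:310,200:390]; cv2.imwrite('pics/scene6z.png',np.clip((cv2.resize(a,None,fx=4,fy=3.7,interpolation=cv2.INTER_CUBIC)/255.)**.6*255,0,255).astype('uint8'))
"
```

```text
time: 9.95
position: [0.4956, 0.223, 0.0872]
tool_rot: [0.857, 0.68, -1.642]
ft_force: [-1.0, 1.5, 0.5]
grip_width: 0.499
t9.95 pos [0.4956 0.223  0.0872] dock [-0.0614  0.002   0.0872] F dock [-1.248  -1.3078  0.4648] grip0.50
tool x,y in dock [ 0.5721  0.0016 -0.8202] [-0.0027  1.      0.0001] tilt34.9 yawerr-0.15 q [-0.9917  0.5828  0.3888  1.5511  0.1822  1.5128 -0.8943]
```

View pics/scene6z.png

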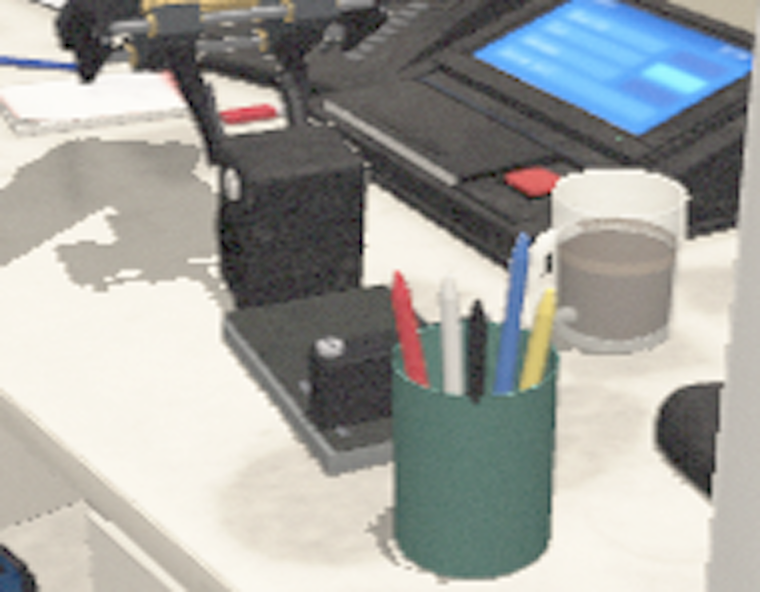

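```bash
python3 -m jog '[{"rot":[0,0.2,0],"travel":[-0.0007,0,0.0055],"jaw":0},{"rot":[0,0.2,0],"travel":[-0.0007,0,0.0055],"jaw":0},{"rot":[0,0.2,0],"travel":[-0.0007,0,0.0055],"jaw":0},{"rot":[0,0.2,0],"travel":[-0.0007,0,0.0055],"jaw":0},{"rot":[0,0.2,0],"travel":[-0.0007,0,0.0055],"jaw":0},{"rot":[0,0.2,0],"travel":[-0.0007,0,0.0055],"jaw":0},{"rot":[0,0.2,0],"travel":[-0.0007,0,0.0055],"jaw":0},{"rot":[0,0.2,0],"travel":[-0.0007,0,0.0055],"jaw":0}]' | sed -n 4p
python3 -m jog '[{"rot":[0,0.2,0],"travel":[-0.0007,0,0.0055],"jaw":0},{"rot":[0,0.2,0],"travel":[-0.0007,0,0.0055],"jaw":0},{"rot":[0,0.2,0],"travel":[-0.0007,0,0.0055],"jaw":0},{"rot":[0,0.2,0],"travel":[-0.0007,0,0.0055],"jaw":0},{"rot":[0,0.2,0],"travel":[-0.0007,0,0.0055],"jaw":0},{"rot":[0,0.2,0],"travel":[-0.0007,0,0.0055],"jaw":0},{"rot":[0,0.2,0],"travel":[-0.0007,0,0.0055],"jaw":0}]'
python3 -c "
from h import *
st()
for n in('scene',): cv2.imwrite(f'pics/{n}7.png',ctrl.get_image(n)[:,:,::-1])
a=cv2.imread('pics/scene7.png')[150:310,200:390]; cv2.imwrite('pics/scene7z.png',np.clip((cv2.resize(a,None,fx=4,fy=3.7,interpolation=cv2.INTER_CUBIC)/255.)**.6*255,0,255).astype('uint8'))
"
```

```text
ft_force: [-0.8, 1.5, 1.1]
time: 11.5
position: [0.491, 0.2033, 0.1013]
tool_rot: [1.083, 0.86, -1.544]
ft_force: [-0.4, 0.3, 1.0]
grip_width: 0.506
t11.50 pos [0.491  0.2033 0.1013] dock [-0.0412  0.0021  0.1013] F dock [-0.227  -0.4561  1.0318] grip0.51
tool x,y in dock [ 0.3406  0.0011 -0.9402] [-0.003   1.      0.0001] tilt19.9 yawerr-0.17 q [-0.9268  0.3637  0.3928  1.7251  0.1144  1.3247 -0.8101]
```

View pics/scene7z.png

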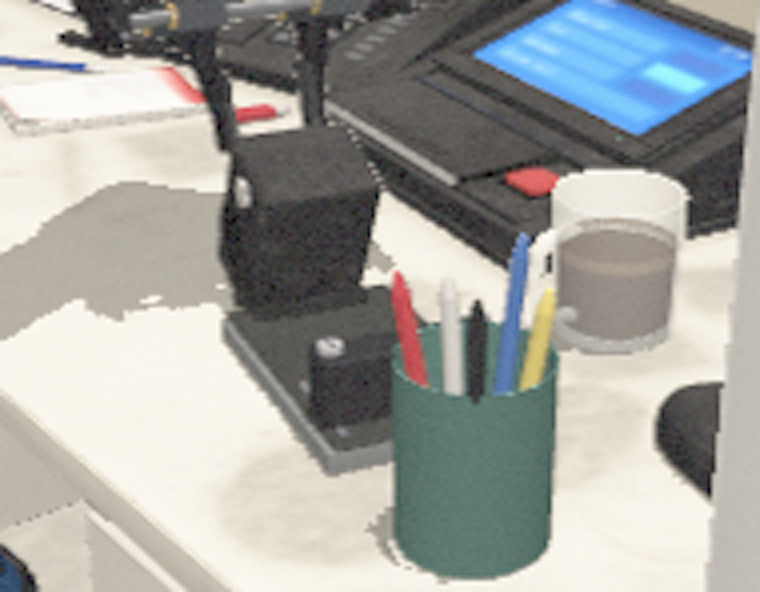

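Leaning about 20° and square, with a low push force. I'll continue.

```bash
python3 -m jog '[{"rot":[0,0.2,0],"travel":[-0.0007,0,0.0055],"jaw":0},{"rot":[0,0.2,0],"travel":[-0.0007,0,0.0055],"jaw":0},{"rot":[0,0.2,0],"travel":[-0.0007,0,0.0055],"jaw":0},{"rot":[0,0.2,0],"travel":[-0.0007,0,0.0055],"jaw":0},{"rot":[0,0.2,0],"travel":[-0.0007,0,0.0055],"jaw":0},{"rot":[0,0.2,0],"travel":[-0.0007,0,0.0055],"jaw":0},{"rot":[0,0.2,0],"travel":[-0.0007,0,0.0055],"jaw":0},{"rot":[0,0.2,0],"travel":[-0.0007,0,0.0055],"jaw":0}]' | sed -n 4p
python3 -m jog '[{"rot":[0,0.2,0],"travel":[-0.0007,0,0.0055],"jaw":0},{"rot":[0,0.2,0],"travel":[-0.0007,0,0.0055],"jaw":0},{"rot":[0,0.2,0],"travel":[-0.0007,0,0.0055],"jaw":0},{"rot":[0,0.2,0],"travel":[-0.0007,0,0.0055],"jaw":0},{"rot":[0,0.2,0],"travel":[-0.0007,0,0.0055],"jaw":0},{"rot":[0,0.2,0],"travel":[-0.0007,0,0.0055],"jaw":0},{"rot":[0,0.2,0],"travel":[-0.0007,0,0.0055],"jaw":0}]'
python3 -c "
from h import *
st()
for n in('scene',): cv2.imwrite(f'pics/{n}8.png',ctrl.get_image(n)[:,:,::-1])
a=cv2.imread('pics/scene8.png')[150:310,200:390]; cv2.imwrite('pics/scene8z.png',np.clip((cv2.resize(a,None,fx=4,fy=3.7,interpolation=cv2.INTER_CUBIC)/255.)**.6*255,0,255).astype('uint8'))
"
```

```text
ft_force: [-0.1, 0.2, -0.4]
time: 13.05
position: [0.4857, 0.1806, 0.1099]
tool_rot: [1.304, 1.036, -1.421]
ft_force: [-0.1, 0.0, -0.2]
grip_width: 0.496
t13.05 pos [0.4857 0.1806 0.1099] dock [-0.0178  0.0022  0.1099] F dock [-0.0107 -0.0637 -0.1964] grip0.50
tool x,y in dock [ 0.0857  0.0003 -0.9963] [-0.003   1.      0.0001] tilt4.9 yawerr-0.17 q [-0.8304  0.1721  0.4128  1.8875 -0.0004  1.1481 -0.6491]
```

View pics/scene8z.png

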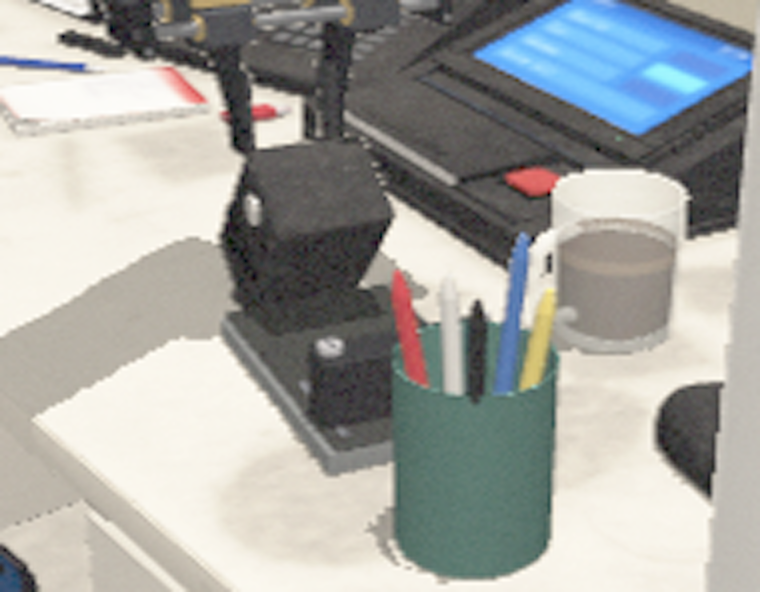

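```bash
python3 -m jog '[{"rot":[0,0.2,0],"travel":[-0.0007,0,0.0055],"jaw":0},{"rot":[0,0.2,0],"travel":[-0.0007,0,0.0055],"jaw":0},{"rot":[0,0.2,0],"travel":[-0.0007,0,0.0055],"jaw":0},{"rot":[0,0.2,0],"travel":[-0.0007,0,0.0055],"jaw":0},{"rot":[0,0.2,0],"travel":[-0.0007,0,0.0055],"jaw":0},{"rot":[0,0.2,0],"travel":[-0.0007,0,0.0055],"jaw":0},{"rot":[0,0.2,0],"travel":[-0.0007,0,0.0055],"jaw":0},{"rot":[0,0.2,0],"travel":[-0.0007,0,0.0055],"jaw":0}]' | sed -n 4p
python3 -c "
from h import *
st()
for n in('scene',): cv2.imwrite(f'pics/{n}9.png',ctrl.get_image(n)[:,:,::-1])
a=cv2.imread('pics/scene9.png')[150:310,200:390]; cv2.imwrite('pics/scene9z.png',np.clip((cv2.resize(a,None,fx=4,fy=3.7,interpolation=cv2.INTER_CUBIC)/255.)**.6*255,0,255).astype('uint8'))
"
```

```text
ft_force: [-0.6, -0.6, 0.4]
t13.90 pos [0.4827 0.1677 0.1119] dock [-0.0047  0.0022  0.1119] F dock [ 0.7256 -0.4039  0.4038] grip0.50
tool x,y in dock [-0.0538 -0.0001 -0.9985] [-0.003   1.      0.0001] tilt-3.1 yawerr-0.17 q [-0.769   0.0902  0.4371  1.9668 -0.0956  1.0661 -0.5169]
```

View pics/scene9z.png

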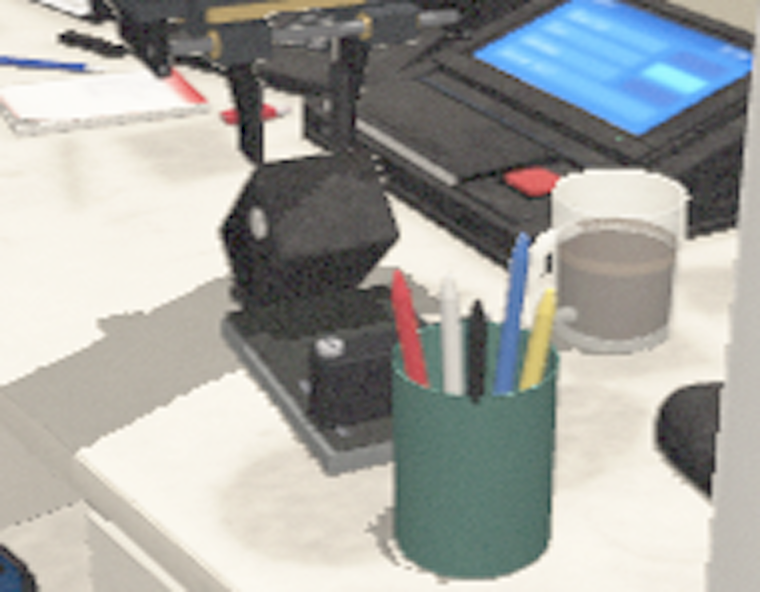

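```bash
python3 -m jog '[{"rot":[0,0.2,0],"travel":[-0.0007,0,0.0055],"jaw":0},{"rot":[0,0.2,0],"travel":[-0.0007,0,0.0055],"jaw":0},{"rot":[0,0.2,0],"travel":[-0.0007,0,0.0055],"jaw":0},{"rot":[0,0.2,0],"travel":[-0.0007,0,0.0055],"jaw":0},{"rot":[0,0.2,0],"travel":[-0.0007,0,0.0055],"jaw":0},{"rot":[0,0,0],"travel":[0,0,0],"jaw":0},{"rot":[0,0,0],"travel":[0,0,0],"jaw":0}]' | sed -n 4p
python3 -c "
from h import *
st()
for n in('scene',): cv2.imwrite(f'pics/{n}10.png',ctrl.get_image(n)[:,:,::-1])
a=cv2.imread('pics/scene10.png')[150:310,200:390]; cv2.imwrite('pics/scene10z.png',np.clip((cv2.resize(a,None,fx=4,fy=3.7,interpolation=cv2.INTER_CUBIC)/255.)**.6*255,0,255).astype('uint8'))
"
```

```text
ft_force: [0.5, 0.3, -0.5]
t14.65 pos [0.4809 0.1598 0.1122] dock [0.0035 0.0023 0.1122] F dock [-0.3854  0.4463 -0.5013] grip0.50
tool x,y in dock [-0.1395 -0.0003 -0.9902] [-0.0027  1.      0.0001] tilt-8.0 yawerr-0.15 q [-0.7297  0.0498  0.4592  2.0121 -0.1697  1.0237 -0.416 ]
```

View pics/scene10z.png

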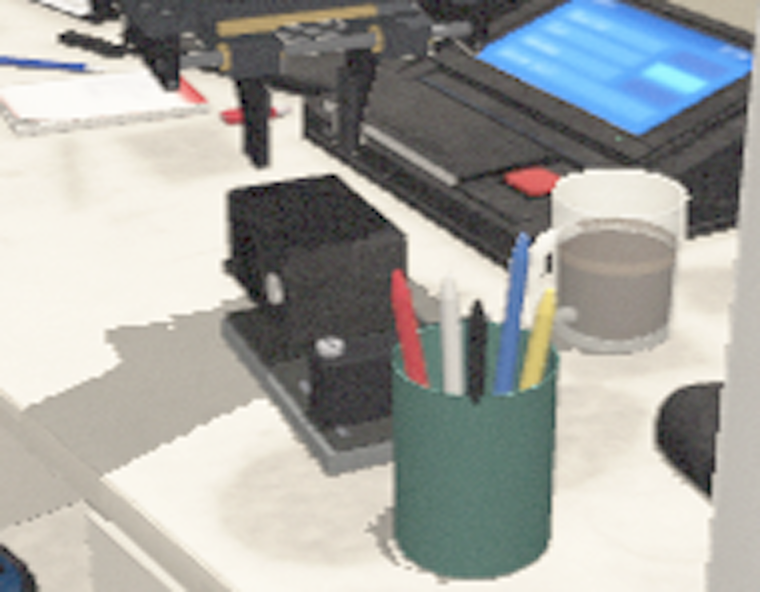

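```bash
python3 -m jog '[{"rot":[0,0,0],"travel":[-0.02,0,-0.08],"jaw":0},{"rot":[0,-0.9,0],"travel":[0,0,-0.08],"jaw":0},{"rot":[0,-0.9,0],"travel":[0,0,-0.08],"jaw":0},{"rot":[0,-0.9,0],"travel":[0,0,-0.03],"jaw":0},{"rot":[0,-0.9,0],"travel":[0,0,0],"jaw":0},{"rot":[0,0,0],"travel":[0,0,0],"jaw":0}]' | sed -n 4p
python3 -c "
from h import *
st(); want(-.07,.002,.042)
for n in('scene','wrist','side'): cv2.imwrite(f'pics/{n}11.png',ctrl.get_image(n)[:,:,::-1])
a=cv2.imread('pics/scene11.png')[150:310,200:390]; cv2.imwrite('pics/scene11z.png',np.clip((cv2.resize(a,None,fx=4,fy=3.7,interpolation=cv2.INTER_CUBIC)/255.)**.6*255,0,255).astype('uint8'))
"
```

```text
ft_force: [-0.1, 0.5, -0.2]
t15.30 pos [0.4981 0.2415 0.1249] dock [-0.08    0.0003  0.1249] F dock [-0.5103 -0.2075 -0.2116] grip0.50
tool x,y in dock [ 0.1746  0.0007 -0.9846] [-0.0095  1.     -0.001 ] tilt10.1 yawerr-0.54 q [-0.8977  0.2862  0.3746  1.7307  0.0249  1.2648 -0.7611]
travel [ 0.278   0.0057 -0.0155]
```

View pics/scene11z.png

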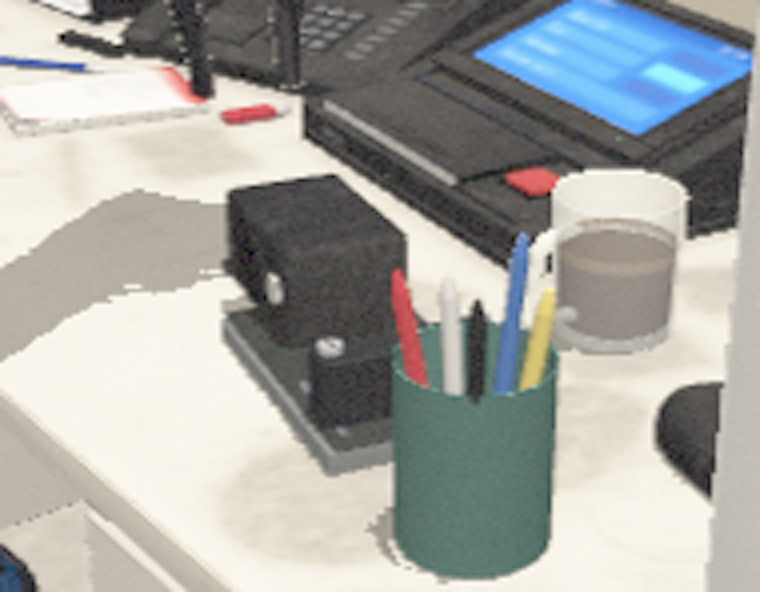

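View pics/wrist11.png

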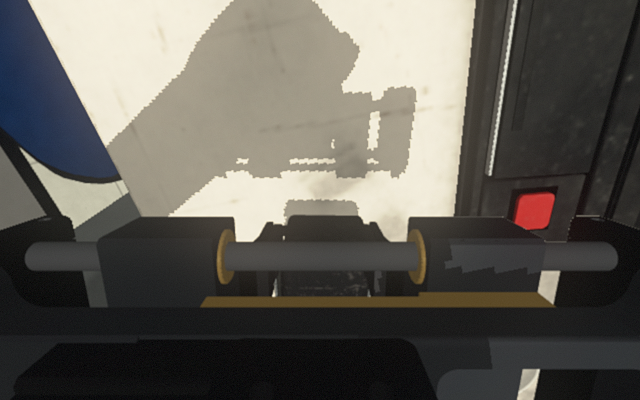

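View pics/side11.png

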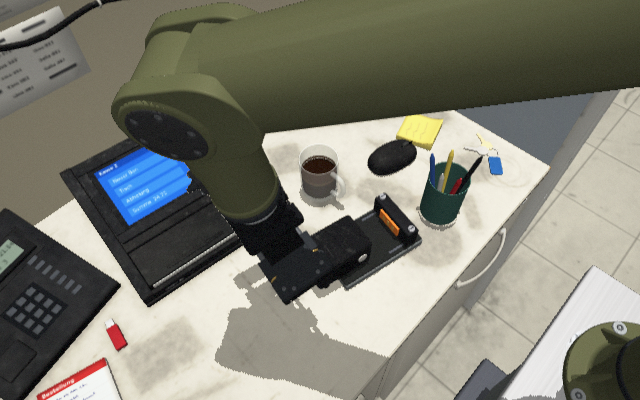

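```bash
python3 -c "
import cv2,numpy as np
a=cv2.imread('pics/side11.png')[180:300,290:440]; cv2.imwrite('pics/side11z.png',np.clip((cv2.resize(a,None,fx=5,fy=5,interpolation=cv2.INTER_CUBIC)/255.)**.6*255,0,255).astype('uint8'))"
python3 -m jog '[{"rot":[0,0,0],"travel":[0.09,0.002,0],"jaw":0},{"rot":[0,0,0],"travel":[0.09,0.002,0],"jaw":0},{"rot":[0,0,0],"travel":[0.09,0.002,0],"jaw":0},{"rot":[0,0,0],"travel":[0,0,0],"jaw":0}]'; python3 -c "
from h import *
st(); want(-.05,.002,.042)"
```

```text
time: 15.85
position: [0.4951, 0.2194, 0.0437]
tool_rot: [1.227, 0.976, -1.473]
ft_force: [0.2, 0.0, -0.4]
grip_width: 0.498
t15.85 pos [0.4951 0.2194 0.0437] dock [-0.0578  0.0024  0.0437] F dock [-0.0807  0.1932 -0.4268] grip0.50
tool x,y in dock [ 0.1778 -0.0043 -0.9841] [ 0.0009  1.     -0.0042] tilt10.2 yawerr0.05 q [-0.8679  0.3553  0.3749  1.8279  0.0015  1.1053 -0.7388]
travel [ 0.0103 -0.0013  0.0245]
```

View pics/side11z.png

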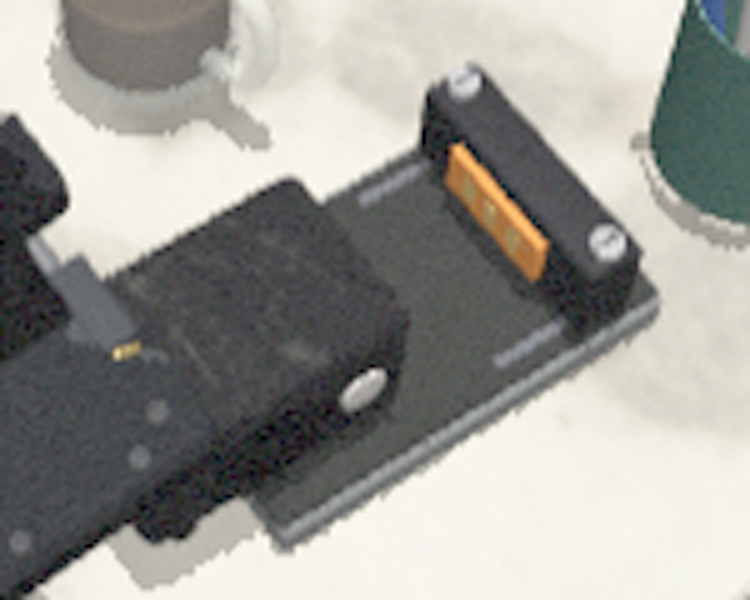

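```bash
python3 -m jog '[{"rot":[0,0,0],"travel":[0.002,0,0.01],"jaw":0},{"rot":[0,0,0],"travel":[0.002,0,0.01],"jaw":0},{"rot":[0,0,0],"travel":[0.002,0,0.01],"jaw":0},{"rot":[0,0,0],"travel":[0.002,0,0.01],"jaw":0},{"rot":[0,0,0],"travel":[0.002,0,0.01],"jaw":0},{"rot":[0,0,0],"travel":[0.002,0,0.01],"jaw":0},{"rot":[0,0,0],"travel":[0.002,0,0.01],"jaw":0}]'; python3 -c "
from h import *
st()"
python3 -m jog '[{"rot":[0,0,0],"travel":[0.001,0,0.006],"jaw":0},{"rot":[0,0,0],"travel":[0.001,0,0.006],"jaw":0},{"rot":[0,0,0],"travel":[0.001,0,0.006],"jaw":0},{"rot":[0,0,0],"travel":[0.001,0,0.006],"jaw":0},{"rot":[0,0,0],"travel":[0.001,0,0.006],"jaw":0},{"rot":[0,0,0],"travel":[0.001,0,0.006],"jaw":0}]'; python3 -c "
from h import *
st()
for n in('side',): cv2.imwrite(f'pics/{n}12.png',ctrl.get_image(n)[:,:,::-1])
a=cv2.imread('pics/side12.png')[180:300,290:440]; cv2.imwrite('pics/side12z.png',np.clip((cv2.resize(a,None,fx=5,fy=5,interpolation=cv2.INTER_CUBIC)/255.)**.6*255,0,255).astype('uint8'))
"
```

```text
time: 16.55
position: [0.493, 0.203, 0.0463]
tool_rot: [1.231, 0.978, -1.464]
ft_force: [1.0, 2.6, 2.9]
grip_width: 0.5
t16.55 pos [0.493  0.203  0.0463] dock [-0.0414  0.0041  0.0463] F dock [-2.7686  0.373   2.8947] grip0.50
tool x,y in dock [ 0.1722  0.0015 -0.9851] [-0.0038  1.      0.0009] tilt9.9 yawerr-0.22 q [-0.8571  0.3277  0.3832  1.8574  0.0119  1.0919 -0.719 ]
time: 17.15
position: [0.4901, 0.1917, 0.0459]
tool_rot: [1.23, 0.977, -1.465]
ft_force: [1.3, 2.9, 2.6]
grip_width: 0.502
t17.15 pos [0.4901 0.1917 0.0459] dock [-0.0297  0.0039  0.0459] F dock [-3.0879  0.5845  2.6235] grip0.50
tool x,y in dock [ 0.1736  0.0006 -0.9848] [-0.0031  1.      0.    ] tilt10.0 yawerr-0.18 q [-0.8498  0.3147  0.3889  1.8755  0.0176  1.0864 -0.7086]
```

View pics/side12z.png

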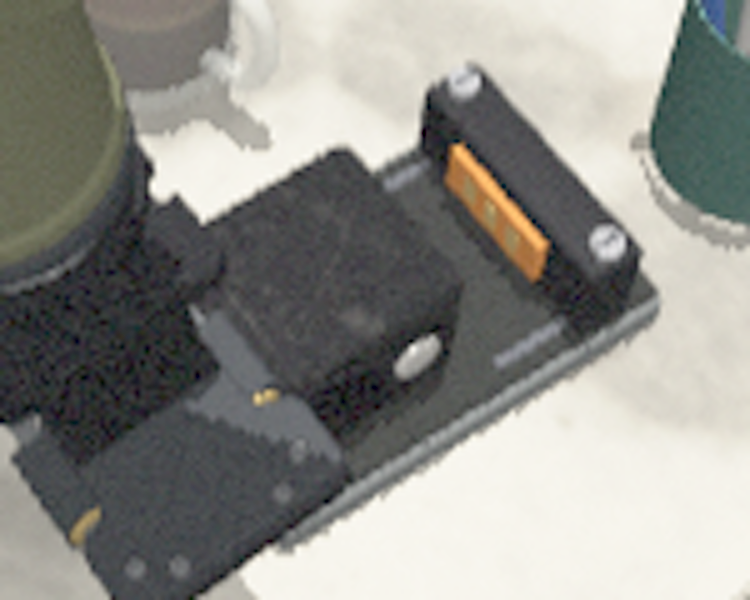

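```bash
python3 -c "
from h import *
D=np.array([DX,DY,[0,0,1]])
for x,y,z in [(463,288,.08),(345,150,.08),(448,148,.05),(545,245,.05),(540,280,.028)]:
    print(x,y,D@(ray('side',(x/5+290-.4,y/5+180-.4),z)-EDGE))"
python3 -m jog '[{"rot":[0,0,0],"travel":[0.001,0,0.006],"jaw":0},{"rot":[0,0,0],"travel":[0.001,0,0.006],"jaw":0},{"rot":[0,0,0],"travel":[0.001,0,0.006],"jaw":0},{"rot":[0,0,0],"travel":[0.001,0,0.006],"jaw":0}]'; python3 -c "
from h import *
st()"
```

```text
463 288 [ 0.0813 -0.0316  0.08  ]
345 150 [0.0807 0.0332 0.08  ]
448 148 [0.1242 0.0285 0.05  ]
545 245 [ 0.1278 -0.0218  0.05  ]
540 280 [ 0.1278 -0.0233  0.028 ]
time: 17.6
position: [0.4883, 0.1844, 0.0459]
tool_rot: [1.23, 0.977, -1.466]
ft_force: [1.2, 1.8, 0.8]
grip_width: 0.502
t17.60 pos [0.4883 0.1844 0.0459] dock [-0.0222  0.0039  0.0459] F dock [-1.9918  0.7226  0.8134] grip0.50
tool x,y in dock [ 0.1739  0.0003 -0.9848] [-0.0029  1.     -0.0002] tilt10.0 yawerr-0.17 q [-0.8449  0.3058  0.3926  1.8872  0.0214  1.0827 -0.7015]
```

```bash
python3 -m jog '[{"rot":[0,0,0],"travel":[0.0017,0,0.0098],"jaw":0},{"rot":[0,0,0],"travel":[0.0017,0,0.0098],"jaw":0},{"rot":[0,0,0],"travel":[0.0017,0,0.0098],"jaw":0},{"rot":[0,0,0],"travel":[0.0017,0,0.0098],"jaw":0},{"rot":[0,0,0],"travel":[0.0017,0,0.0098],"jaw":0},{"rot":[0,0,0],"travel":[0.0017,0,0.0098],"jaw":0},{"rot":[0,0,0],"travel":[0.0017,0,0.0098],"jaw":0},{"rot":[0,0,0],"travel":[0,0,0],"jaw":0}]'; python3 -c "
from h import *
st()
for n in('side',): cv2.imwrite(f'pics/{n}13.png',ctrl.get_image(n)[:,:,::-1])
a=cv2.imread('pics/side13.png')[180:300,290:440]; cv2.imwrite('pics/side13z.png',np.clip((cv2.resize(a,None,fx=5,fy=5,interpolation=cv2.INTER_CUBIC)/255.)**.6*255,0,255).astype('uint8'))
"
```

```text
time: 18.4
position: [0.4835, 0.1634, 0.046]
tool_rot: [1.229, 0.976, -1.467]
ft_force: [0.5, 1.1, 1.4]
grip_width: 0.502
t18.40 pos [0.4835 0.1634 0.046 ] dock [-0.0007  0.0039  0.046 ] F dock [-1.2271  0.2142  1.3767] grip0.50
tool x,y in dock [ 0.1745  0.0001 -0.9847] [-0.0024  1.     -0.0003] tilt10.0 yawerr-0.14 q [-0.8303  0.2806  0.404   1.9194  0.0326  1.0722 -0.6804]
```

View pics/side13z.png

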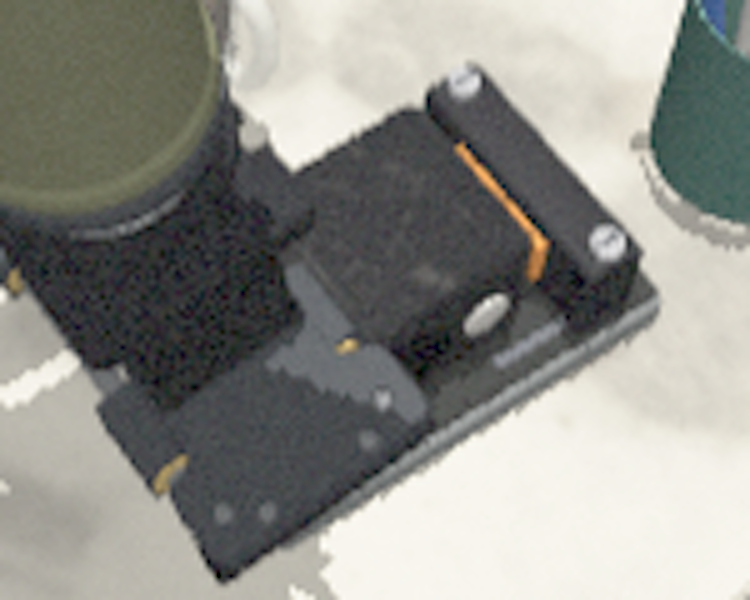

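```bash
python3 -m jog '[{"rot":[0,0,0],"travel":[0.0009,0,0.005],"jaw":0},{"rot":[0,0,0],"travel":[0.0009,0,0.005],"jaw":0},{"rot":[0,0,0],"travel":[0.0009,0,0.005],"jaw":0},{"rot":[0,0,0],"travel":[0.0009,0,0.005],"jaw":0},{"rot":[0,0,0],"travel":[0.0009,0,0.005],"jaw":0}]'; python3 -m jog '[{"rot":[0,0,0],"travel":[0.0006,0,0.003],"jaw":0},{"rot":[0,0,0],"travel":[0.0006,0,0.003],"jaw":0}]';python3 -c "
from h import *
st()"
```

```text
time: 18.95
position: [0.482, 0.1568, 0.046]
tool_rot: [1.23, 0.977, -1.465]
ft_force: [1.6, 2.5, -0.8]
grip_width: 0.5
time: 19.15
position: [0.4816, 0.155, 0.046]
tool_rot: [1.23, 0.977, -1.465]
ft_force: [0.1, 2.4, 0.3]
grip_width: 0.499
t19.15 pos [0.4816 0.155  0.046 ] dock [0.0079 0.004  0.046 ] F dock [-2.3826 -0.4522  0.3086] grip0.50
tool x,y in dock [ 0.1735  0.0006 -0.9848] [-0.003  1.     0.   ] tilt10.0 yawerr-0.17 q [-0.8239  0.2698  0.4086  1.9327  0.037   1.0668 -0.6705]
```

```bash
python3 -m jog '[{"rot":[0,0,0],"travel":[0.0006,0,0.003],"jaw":0},{"rot":[0,0,0],"travel":[0.0006,0,0.003],"jaw":0}]'|sed -n '2p;4p';python3 -m jog '[{"rot":[0,0,0],"travel":[0.0006,0,0.003],"jaw":0},{"rot":[0,0,0],"travel":[0.0006,0,0.003],"jaw":0}]'|sed -n '2p;4p'; python3 -c "
from h import *
st()
for n in('side',): cv2.imwrite(f'pics/{n}14.png',ctrl.get_image(n)[:,:,::-1])
a=cv2.imread('pics/side14.png')[180:300,290:440]; cv2.imwrite('pics/side14z.png',np.clip((cv2.resize(a,None,fx=5,fy=5,interpolation=cv2.INTER_CUBIC)/255.)**.6*255,0,255).astype('uint8'))
"
```

```text
position: [0.4813, 0.1534, 0.046]
ft_force: [1.6, 1.5, 0.1]
position: [0.4809, 0.1517, 0.046]
ft_force: [-0.3, 2.4, 0.9]
t19.55 pos [0.4809 0.1517 0.046 ] dock [0.0114 0.0041 0.046 ] F dock [-2.2818 -0.8684  0.8649] grip0.50
tool x,y in dock [ 0.1732  0.0008 -0.9849] [-0.0032  1.      0.0002] tilt10.0 yawerr-0.18 q [-0.8212  0.2657  0.4105  1.9378  0.0388  1.0647 -0.6666]
```

View pics/side14z.png

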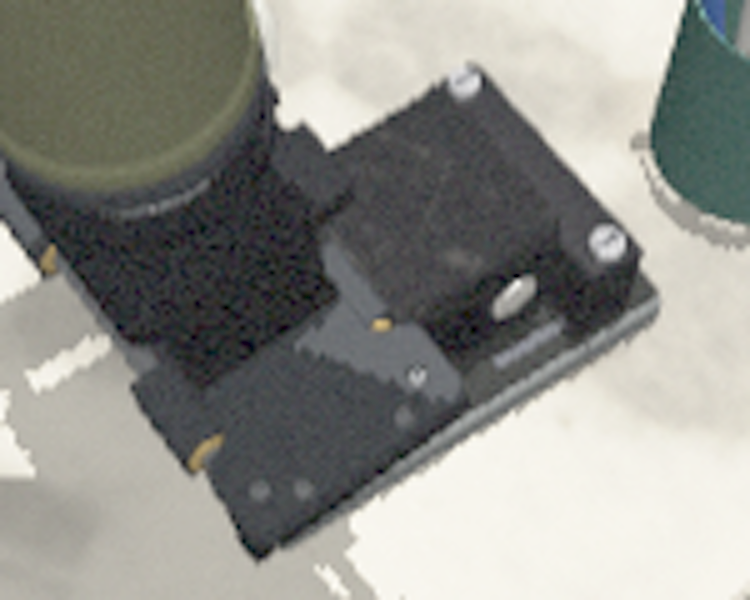

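```bash
python3 -m jog '[{"rot":[0,0,0],"travel":[0.0004,0,0.002],"jaw":0},{"rot":[0,0,0],"travel":[0.0004,0,0.002],"jaw":0}]'|sed -n '2p;4p';python3 -m jog '[{"rot":[0,0,0],"travel":[0.0004,0,0.002],"jaw":0},{"rot":[0,0,0],"travel":[0,0,0],"jaw":0}]'|sed -n '2p;4p'; python3 -m jog '[{"rot":[0,0,0],"travel":[0.0004,0,0.002],"jaw":0},{"rot":[0,0,0],"travel":[0,0,0],"jaw":0}]'|sed -n '2p;4p';python3 -c "
from h import *
st()
"
```

```text
position: [0.4806, 0.1505, 0.046]
ft_force: [1.0, 2.3, 0.1]
position: [0.4805, 0.1501, 0.046]
ft_force: [0.3, 3.1, 0.1]
position: [0.4806, 0.1499, 0.046]
ft_force: [1.6, 4.9, 0.5]
t20.20 pos [0.4806 0.1499 0.046 ] dock [0.0131 0.0042 0.046 ] F dock [-5.1441  0.4573  0.4945] grip0.50
tool x,y in dock [ 0.1723  0.0012 -0.9851] [-0.0035  1.      0.0006] tilt9.9 yawerr-0.20 q [-0.8196  0.2629  0.4115  1.941   0.0395  1.0629 -0.6641]
```

```bash
python3 -m jog '[{"rot":[0,0,0],"travel":[0.0004,0,0.002],"jaw":0},{"rot":[0,0,0],"travel":[0,0,0],"jaw":0}]'|sed -n '2p;4p';python3 -m jog '[{"rot":[0,0,0],"travel":[0.0004,0,0.002],"jaw":0},{"rot":[0,0,0],"travel":[0,0,0],"jaw":0}]'|sed -n '2p;4p'; python3 -c "
from h import *
st()
"
```

```text
position: [0.4807, 0.1498, 0.0461]
ft_force: [1.5, 5.4, -0.6]
position: [0.4808, 0.1497, 0.0461]
ft_force: [2.5, 7.0, -1.2]
t20.60 pos [0.4808 0.1497 0.0461] dock [0.0134 0.0045 0.0461] F dock [-7.3994  0.8258 -1.2129] grip0.50
tool x,y in dock [ 0.1705  0.0022 -0.9854] [-0.0037  1.      0.0016] tilt9.8 yawerr-0.21 q [-0.8189  0.2615  0.4117  1.9422  0.0393  1.0611 -0.6629]
```

```bash
python3 -m jog '[{"rot":[0,0,0],"travel":[0.0004,0,0.002],"jaw":0},{"rot":[0,0,0],"travel":[0,0,0],"jaw":0}]'|sed -n '2p;4p';python3 -m jog '[{"rot":[0,0,0],"travel":[0.0004,0,0.002],"jaw":0},{"rot":[0,0,0],"travel":[0,0,0],"jaw":0}]'|sed -n '2p;4p'; python3 -c "
from h import *
st()
"
```

```text
position: [0.4809, 0.1497, 0.0461]
ft_force: [1.7, 7.7, -0.2]
position: [0.4808, 0.1496, 0.0462]
ft_force: [2.5, 8.3, -1.4]
t21.00 pos [0.4808 0.1496 0.0462] dock [0.0134 0.0045 0.0462] F dock [-8.6642  0.5608 -1.4062] grip0.50
tool x,y in dock [ 0.1688  0.0028 -0.9857] [-0.0042  1.      0.0021] tilt9.7 yawerr-0.24 q [-0.8184  0.2601  0.4117  1.9434  0.0388  1.0594 -0.6617]
```

```bash
python3 -m jog '[{"rot":[0,0,0],"travel":[0.0004,0,0.003],"jaw":0},{"rot":[0,0,0],"travel":[0,0,0],"jaw":0}]'|sed -n '2p;4p'
python3 -m jog '[{"rot":[0,0,0],"travel":[0,0,0],"jaw":0},{"rot":[0,0,0],"travel":[0,0,0],"jaw":0}]'|sed -n '2p;4p'; python3 -m jog '[{"rot":[0,0,0],"travel":[0,0,0],"jaw":0},{"rot":[0,0,0],"travel":[0,0,0],"jaw":0}]'|sed -n '2p;4p';python3 -m jog '[{"rot":[0,0,0],"travel":[0,0,0],"jaw":0},{"rot":[0,0,0],"travel":[0,0,0],"jaw":0}]'|sed -n '2p;4p';python3 -c "
from h import *
st()
for n in('side',): cv2.imwrite(f'pics/{n}15.png',ctrl.get_image(n)[:,:,::-1])
a=cv2.imread('pics/side15.png')[180:300,290:440]; cv2.imwrite('pics/side15z.png',np.clip((cv2.resize(a,None,fx=5,fy=5,interpolation=cv2.INTER_CUBIC)/255.)**.6*255,0,255).astype('uint8'))
"
```

```text
position: [0.4808, 0.1495, 0.0462]
ft_force: [2.7, 10.2, -1.9]
position: [0.4808, 0.1495, 0.0462]
ft_force: [2.8, 9.8, -2.8]
position: [0.4808, 0.1495, 0.0462]
ft_force: [3.2, 10.0, -1.3]
position: [0.4808, 0.1496, 0.0462]
ft_force: [2.4, 9.8, -1.6]
t21.80 pos [0.4808 0.1496 0.0462] dock [0.0134 0.0045 0.0462] F dock [-10.067    0.1473  -1.5981] grip0.50
tool x,y in dock [ 0.1676  0.0033 -0.9859] [-0.0047  1.      0.0025] tilt9.6 yawerr-0.27 q [-0.818   0.2591  0.4117  1.9443  0.0386  1.0584 -0.6607]
```

View pics/side15z.png

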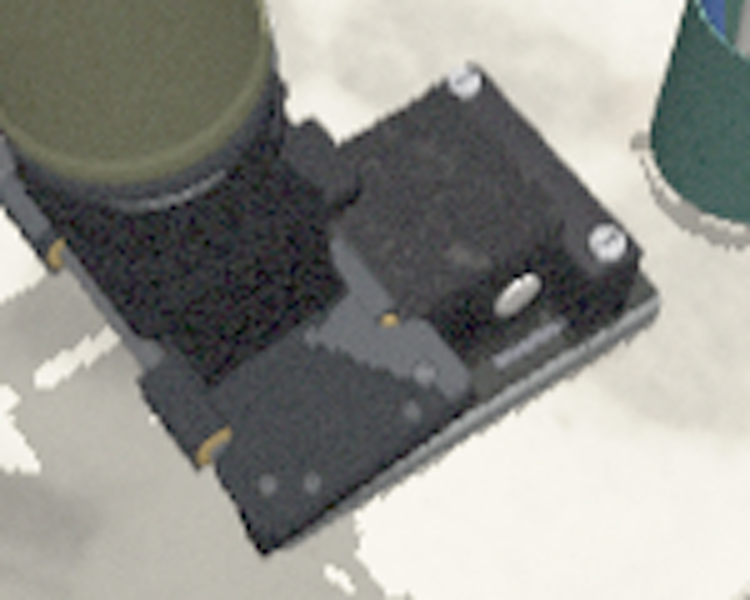

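```bash
python3 -m jog '[{"rot":[0,0,0],"travel":[-0.001,0,-0.007],"jaw":0},{"rot":[0,0,0],"travel":[-0.001,0,-0.007],"jaw":0},{"rot":[0,0,0],"travel":[-0.006,0,-0.03],"jaw":0},{"rot":[0,0,0],"travel":[-0.015,0,-0.08],"jaw":0},{"rot":[0,0,0],"travel":[-0.015,0,-0.1],"jaw":0},{"rot":[0,0,0],"travel":[-0.1,0,-0.1],"jaw":0},{"rot":[0,0,0],"travel":[-0.1,0,-0.1],"jaw":0},{"rot":[0,0,0],"travel":[0,0,0],"jaw":0}]'|sed -n '2p;4p'
python3 -c "
from h import *
st()
for n in('side','scene'): cv2.imwrite(f'pics/{n}16.png',ctrl.get_image(n)[:,:,::-1])
a=cv2.imread('pics/scene16.png')[150:310,200:390]; cv2.imwrite('pics/scene16z.png',np.clip((cv2.resize(a,None,fx=4,fy=3.7,interpolation=cv2.INTER_CUBIC)/255.)**.6*255,0,255).astype('uint8'))
"
```

```text
position: [0.5119, 0.2862, 0.0965]
ft_force: [0.3, 0.4, -0.1]
t22.65 pos [0.5119 0.2862 0.0965] dock [-0.1267  0.0035  0.0965] F dock [-0.4346  0.2081 -0.0586] grip0.50
tool x,y in dock [ 0.1687  0.0042 -0.9857] [-0.009   1.      0.0027] tilt9.7 yawerr-0.51 q [-0.9127  0.3797  0.3539  1.6716 -0.0091  1.2318 -0.7932]
```

View pics/side16.png

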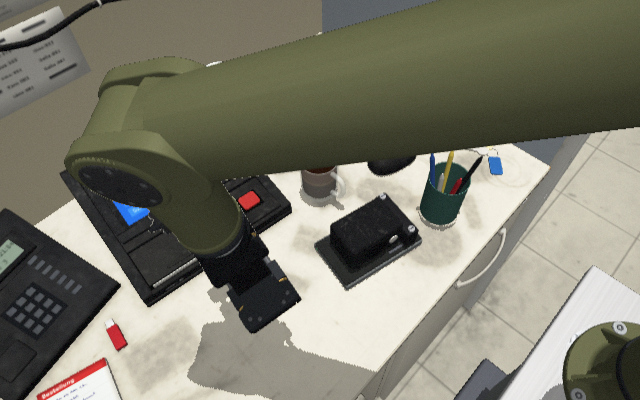

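View pics/scene16z.png

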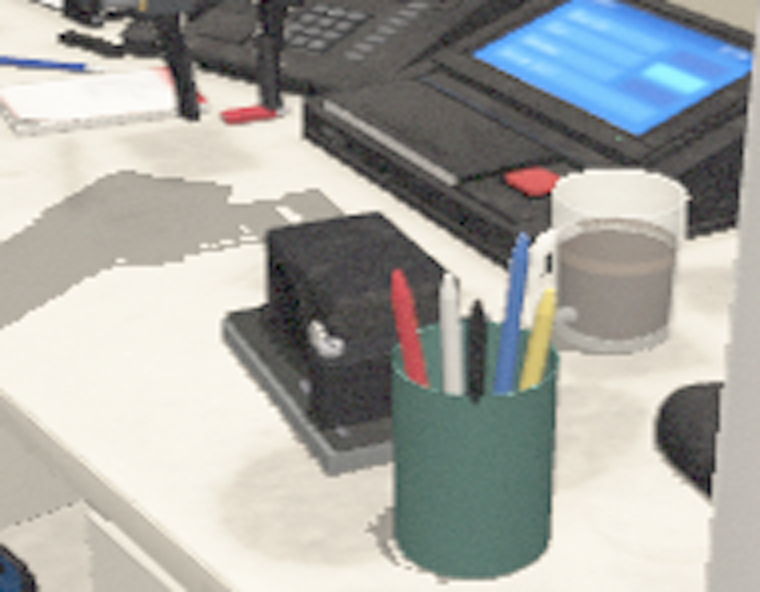

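```bash
python3 -c "
import cv2,numpy as np
a=cv2.imread('pics/side16.png')[180:300,290:440]; cv2.imwrite('pics/side16z.png',np.clip((cv2.resize(a,None,fx=5,fy=5,interpolation=cv2.INTER_CUBIC)/255.)**.5*255,0,255).astype('uint8'))
from h import *
D=np.array([DX,DY,[0,0,1]])
"
```

```text
(no output)
```

View pics/side16z.png

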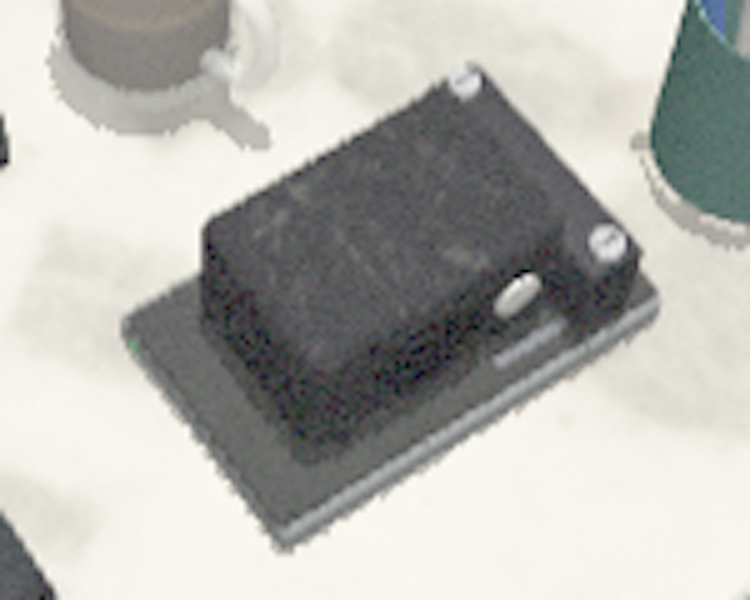

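The speaker lies square against the stop. It hasn't moved since release: its button is at (517,292) and was at (518,294) under the push. A green light now shows on the dock front at (132,345), so I'll hand it in.

```bash
python3 -c "
from bench import ctrl
print(ctrl.close_job())"
```

```text
the job is handed in; nothing more can be done
None
```

The speaker is on charge: it lies on its side along the deck with its top end pressing the contact plate against the stop. I handed the job in at about 23 s; no verdict was reported.

**What I did**
- **Slide:** I pushed it with two fingers low on its side, squarely up to the dock's front edge. The push stayed at about 3 N until the edge stopped it at about 7 N.
- **Tip:** I pushed high on it along an arc about the edge, at about 10° per second and under 3 N. It dropped onto the rubber by itself at about 45–50° of lean.
- **Press in:** I pushed its foot end up to the stop, held about 10 N for roughly 0.8 s, and backed straight off. The highest push I read was about 10.7 N.

**Last checks**
- After release the speaker was square on the deck with no orange plate or gap showing, and it hadn't moved from where it was under the push.
- A green light on the dock front had come on.
- The hand was clear with no force on it. The mug and pen cup look unmoved. The arm partly hid the mouse in the last side view, but nothing went near it.

**What disagreed**
- The two cameras first placed the dock corners about 1 cm apart. I used the side camera, and contact with the edge came within about 1 mm of its estimate.
- The foot end was met about 10–15 mm sooner than I expected after the drop, which did no harm.
- I couldn't read the plate's travel directly. That it is fully in rests on the hard stop up to 10 N, the pictures and the light.

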